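# Switch on a warming tray by its guarded, recessed push-and-turn dial

### The arm

A 7-joint arm with a two-finger parallel gripper is mounted at the origin on the work surface. World frame = base frame: x ahead of the robot, y to its left, z up, the work surface at z = 0. Lengths are in m, angles in degrees, forces in N, time in s.
With the tool pointing down it reaches from about 0.425 to 0.95 m from the base axis. Payload 16.7 kg.
Tool frame: the origin (TCP) lies midway between the tips of the shut fingers; the grasp point (between the pads) lies 19 mm behind it; z points along the fingers, y is the direction in which the jaws open and shut (so a half turn about z gives the same grasp; the last joint's range is limited). The gripper opens to 94 mm and grips with 3 to 60 N. Pads are 16 mm wide; open, the fingers measure 119 mm over their backs; the gripper's body (75 mm by 177 mm) begins 78 mm behind the grasp point.
Start: joints at [63.054, 24.414, 4.234, 92.017, -1.954, 63.644, -3.845], TCP at [0.213, -0.641, 0.205] pointing down, gripper open.
Joint ranges: [-163.25, 163.25], [-28.42, 122.38], [-70.27, 78.77], [12.13, 141.07], [-58.53, 238.53], [9.26, 117.41], [-156.51, 156.51]. Speed limits (degrees/s): [108.29, 108.29, 136.94, 136.94, 172.46, 172.46, 172.46].

### API

Orientations are given as [roll, pitch, yaw] about the fixed x, y, z axes, in that order (R = Rz(yaw) Ry(pitch) Rx(roll)).
In Python, from rig import ctrl, vision, sign_off gives the robot as it stands. The module is installed in compiled form; this text tells all that it offers.
- The arm moves only by the tool arm_command, never from a script. Its argument "targets" is a list of rows, each a list of 7 numbers: the turn, a rotation vector about the tool's x, y, z in rad, then the shift along the tool's x, y, z in mm, then the opening in per cent of the stroke, from 0 (shut) to 100 (fully open). A call has 1 to 8 rows; each row shifts and turns the commanded pose from where the row before left it, along the tool's axes as they then stand; what a row does not reach is not made up. A row lasts 1/8 s, in which the tool goes at most 62.5 mm and 10.7 degrees, less where a joint would pass 70% of its speed; a pose out of reach is approached as far as the arm can. A call is refused whole if a number of a shift passes 62.5 or a number of a turn 0.188, either way. A call with a gripper value outside its range is refused whole. The fingers move at their own pace and stop on an object; the grip force is fixed at half the most. Time passes only in rows, so rows that do not move let the fingers close. It gives the time, the measured TCP pose, the force and the opening at its end, in the units of the state.
- ctrl.observe(): the state, without advancing time (a new reading comes with each control period).
- vision.read_camera(name): name is "scene" or "top" or "wrist"; returns a dict with "image" (384x512x3 uint8, blue, green, red), "z_map" (384x512 float32, m along the optical axis (not along the pixel's ray), 0 where there is no reading), "fx", "fy", "cx", "cy" (pixels), "position" and "rotation" of the camera in the world. Camera axes: x right, y up, looking along -z (the intrinsics and any distortion apply to the point x, -y, -z); pixel columns grow to the right and rows downward; lengths in m; the calibration is good to about 2 mm. The wrist camera is an equidistant fisheye: a pixel r from the principal point sees the ray r / f radians off the axis. A picture is of the moment at which its call begins.
- sign_off(): hands the job in, once; it reports no verdict.
Trained networks look in a picture, given as the dict that the camera call returned (one of the last four; its "shot" number tells which), for a name from the list of things; names that differ only in an ending like _2 or _b are one class to them, and where a whole thing is asked for, a point or a joint stands for the part that bears it (a point fixed in the world has none). Each returns a list of dicts, best first, with "conf" (0 to 1); they miss things now and then, are a little off and sometimes report something else, mostly with a low value. They report only what shows in the picture. A call takes as long as a camera call.
- vision.find_in(query, picture): "centre" ([column, row] in pixels, amid what is visible of it).
- vision.cut_out(query, picture): "region" (384x512 bool, what is visible of it) and "centre" ([column, row] in pixels, amid what is visible of it).
- vision.tip_of(query, picture): "centre" ([column, row] in pixels: a listed point, or the origin of a listed thing).
The state is a dict: "clock": time; "joint_pos": joint angles; "qvel": joint speeds; "effort": joint torques, N m; "eef_pos": TCP position; "eef_rot": TCP orientation; "wrist_force": force on the tool from outside, world axes, zero at the start; "ft_torque": the same for the moment, N m; "finger_gap": finger opening in m.
Only numpy, scipy, OpenCV 4.12 (cv2) and the standard library are available. Lean on these libraries where they do the work, as an engineer would, in place of code of your own. Each camera call takes 0.05 s, during which the arm holds its last target.

### The job

Switch the warming tray on: raise the clear flap over its control recess, press the black dial in and turn it clockwise until its white pointer stands on the green mark, let go of it, then lower the flap fully shut again. Feel for the dial: press it gently, never ram it down or wrench it against its catch, do not lean on the console, and leave everything else on the bench and tray where it stands.

Things in the scene. Friction and masses are not known exactly. Their poses are not given: they have to be found in the camera images.
- warmer: Steel warming tray, 300 deep (x) x 500 wide (y) mm, its deck 104 mm above the bench; black hot plate on its left 340 mm, grey console with the control recess at its right end. Origin: centre of its underside; x away from the operator, z up.
- console: The tray's grey console, 300 x 164 mm, top face 104 mm above the bench (origin and axes as the tray's). A round recess, 82 mm across, 50 mm deep with a hard floor, holds the dial. Go in with the fingers nearly closed: 30 mm between the pads leaves about 10 mm to the wall beside 15 mm thick fingers. It must not be leaned on with more than 15 N.
- dial_recess (a point): Centre of the recess's mouth, level with the console's top face, on the dial's axis. Axes: z up out of the recess, x away from the operator towards the flap's hinge, y along the tray towards the hot plate.
- recess_floor (a point): Centre of the recess's floor, 50 mm under its mouth. Over it stands the black dial: a fin 42 long x 14 thick x 19 mm tall, gripped across the 14 mm, on a round skirt 42 mm across. A worn push-on knob: top 1 to 19, skirt's upper face 20 to 38 mm below the mouth; it has ridden 0 to 8 mm up its spindle and slides back under 2 N before the spring is felt. Both differ each time, unmeasured: feel.
- dial (a joint): Angle of the dial in rad: 0 at OFF, growing clockwise seen from above; green mark at 1.25, end stop at 4.7. At value q the white pointer end of the fin, and so its long axis, points at angle 0.625 - q about the recess's z axis, counted from its x axis. Turning takes about 0.12 N m; it stays where it is left.
- off_mark (a point): White OFF mark on the console. At OFF a safety catch lets the dial turn only 0.08 rad. Pressing it straight down frees it: its spring takes 3.5 N to start, then 1 N per mm; free at 3.5 mm (7 N), hard inner stop at 4.5 mm (8 N). Keep it pressed until past 0.8 rad; from there it turns pressed or not and springs up when let go. Over 10 N on the stop (18 N in all) or 0.24 N m against the catch forces it.
- green_mark (a point): Green mark, 16 x 9 mm, on the console 52 mm from the dial's axis, where the pointer must stand (within 0.14 rad).
- flap_bar (a point): Middle of the flap's steel bar pull: a round bar 10 mm thick and 84 long, parallel to the hinge, on two posts, its axis 34 mm clear above the flap's upper face, 66 mm free between the posts. 124 mm from the hinge axis along the flap and 36 mm above it.
- flap_hinge (a point): Middle of the flap's hinge axis on the far side of the recess, 70 mm from the recess's axis, 4 mm above the console top; the axis runs along its y. Same axes as dial_recess.
- flap (a joint): Opening of the clear flap (140 long x 136 wide x 4 mm) in rad: 0 lying shut on the console, 1.57 upright, 2.1 its stop, leaning back away from the robot. A stiff hinge (0.16 N m) keeps it at any angle. The hand needs it at about 1.6 or more to work the dial.
- pot_low: Bottom one of three stacked orange plastic snack pots, 76 mm across, 48 mm tall; origin under its centre. Leave alone.
- pot_mid: Middle orange pot of the stack, origin under its centre. Leave alone.
- pot_top: Top orange pot of the stack, origin under its centre. Leave alone.
- bowl: Small white ceramic bowl, 116 mm across, 48 mm tall, standing on the tray's black hot plate; origin under its centre. Leave alone.
- salt: Glass salt shaker with a steel cap, 44 mm across, 75 mm tall; origin under its centre. Leave alone.
- spoon: Black plastic spoon, 190 mm long, lying on the bench; x along it. Leave alone.
- cutlery_box: White cutlery box with its hinged flap shut, 134 x 274 x 83 mm, on the bench; origin under its centre. Leave alone.

How it is judged (in metres and radians):
On the way, in this order (a step that is already met when the one before it is completed fails the run):
1. the clear flap has been raised clear of the recess (more than 1.3 rad) (value of joint flap above 1.3 rad), for 0.2 s.
2. the dial's pointer stands on the green mark and the dial has been let go, the flap still up (value of joint dial between 1.11 and 1.39 rad and value of joint flap above 0.8 rad and contact force between the fingers and dial below 0.2 N), for 0.2 s.
At the end, for the whole second after the job is handed in: The dial's pointer is on the green mark (1.25 rad, within 0.14), the flap is fully shut (within 0.05 rad), and pots, bowl, shaker, spoon and cutlery box are within 30 mm of where they stood (value of joint dial between 1.11 and 1.39 rad and value of joint flap below 0.05 rad and distance of each of pot_low, pot_mid, pot_top, bowl, salt, spoon, cutlery_box from where it was at the start of the episode below 0.03 m); the robot touches nothing.
It fails at once if the dial is forced: its safety catch or its inner stop takes more than 10 N (contact force between dial and console above 10 N).
It fails at once if the fingers lean on the console with more than 15 N (contact force between the fingers and console above 15 N).
It fails at once if a bystander is pushed more than 30 mm or a standing one is tipped (distance of any of pot_low, pot_mid, pot_top, bowl, salt, spoon, cutlery_box from where it was at the start of the episode above 0.03 m or angle between any of pot_low, pot_mid, pot_top, bowl, salt, cutlery_box's own z axis and vertical above 0.4 rad).
It also fails if it takes over 72 s, if anything falls off the work surface, if the arm or the gripper's body presses on something with over 40 N, if the wrist force passes 120 N, or if a joint passes its speed limit or range.

## Working session

There is one attempt and no reset: what is moved stays moved. The work goes in short steps, Python scripts to look and compute and a tool call to move; the robot and the scene stay as the last step left them, time stands still between calls to the robot, and variables do not carry over. Pictures are saved under pics/ and viewed, and the job is handed in when it is done.

Besides the shell and the picture viewer there is one more tool, called after "Emit:" as name([rows], argument=value, ...), one row to a line, values as JSON. arm_command: Moves the arm, as the interface text tells. Its arguments: {"type":"object","properties":{"targets":{"type":"array"}},"required":["targets"]}

```bash
mkdir -p pics; ls; python3 - <<'E'
from rig import ctrl, vision
import cv2
print(ctrl.observe())
for n in ["scene","top","wrist"]:
    p=vision.read_camera(n); cv2.imwrite(f"pics/{n}0.png",p["image"])
    print(n,p["fx"],p["fy"],p["cx"],p["cy"],p["position"],p["rotation"])
E
```

```text
pics
{'clock': 0.0, 'joint_pos': array([63.05219299, 24.44888122,  4.23140297, 92.05141258, -1.95141053,
       63.64330984, -3.84456406]), 'qvel': array([-0.03524785, -0.02389362,  0.0294868 ,  0.00239836,  0.00271031,
        0.01830635, -0.03134896]), 'effort': array([ 1.04540220e-03, -9.35788679e+01,  3.66745345e+00, -4.54182529e+01,
       -4.86407219e-02,  2.01189320e-02,  5.82088251e-05]), 'eef_pos': array([ 0.21268499, -0.64016454,  0.204791  ]), 'eef_rot': array([-1.79928888e+02,  7.35550206e-03,  1.83812755e+01]), 'wrist_force': array([0.6309315 , 0.43444927, 0.43891783]), 'ft_torque': array([-0.00568361, -0.03831308,  0.00979704]), 'finger_gap': 0.09394169761103582}
scene 363.52767608248485 363.52767608248485 258.5264533688545 190.36210490693426 [ 1.24392533 -0.6040303   0.70903629] [59.1844792   0.736646   49.90461509]
top 421.7838718032659 421.7838718032659 252.83410417023666 191.21086149118483 [0.38776193 0.03690094 1.78025086] [ 2.82409698e+00  4.78863334e-02 -8.86092639e+01]
wrist 297.3186396354542 297.3186396354542 255.21774109076298 191.33498414910784 [ 0.28726483 -0.6151798   0.38342122] [-1.56418350e+01  6.55296998e-02 -7.15720345e+01]
```

View pics/scene0.png

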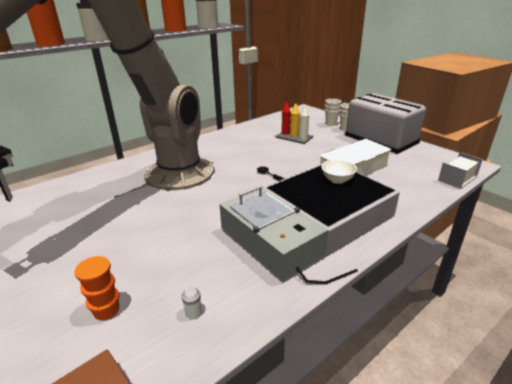

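View pics/top0.png

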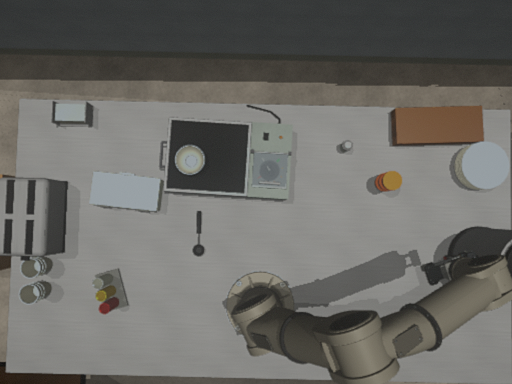

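View pics/wrist0.png

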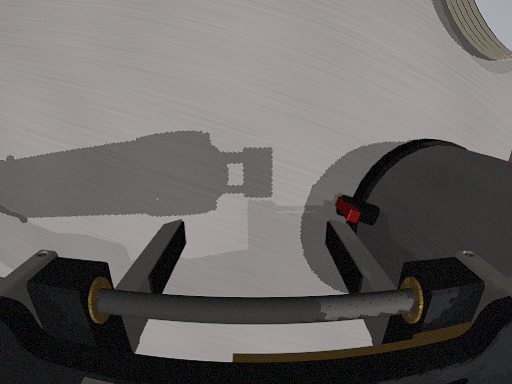

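```bash
cat > h.py <<'E'
import numpy as np, cv2
from scipy.spatial.transform import Rotation as R
from rig import ctrl, vision
def ray(p,uv,wrist=False):
    x=(uv[0]-p["cx"])/p["fx"]; y=(uv[1]-p["cy"])/p["fy"]
    if wrist:
        r=np.hypot(x,y); s=np.sin(r)/max(r,1e-9); d=np.array([x*s,-y*s,-np.cos(r)])
    else: d=np.array([x,-y,-1.])
    Rm=np.asarray(p["rotation"],float)
    Rm=Rm if Rm.shape==(3,3) else R.from_euler('xyz',Rm,degrees=True).as_matrix()
    return np.asarray(p["position"]),Rm@d
def on_z(p,uv,z,wrist=False):
    o,d=ray(p,uv,wrist); return o+d*(z-o[2])/d[2]
def proj(p,P,wrist=False):
    Rm=R.from_euler('xyz',p["rotation"],degrees=True).as_matrix()
    c=Rm.T@(np.asarray(P)-p["position"]); c=np.array([c[0],-c[1],-c[2]])
    if wrist:
        th=np.arctan2(np.hypot(c[0],c[1]),c[2]); k=th/np.hypot(c[0],c[1])
        return np.array([p["cx"]+p["fx"]*c[0]*k,p["cy"]+p["fy"]*c[1]*k])
    return np.array([p["cx"]+p["fx"]*c[0]/c[2],p["cy"]+p["fy"]*c[1]/c[2]])
def depth_pt(p,uv):
    u,v=int(round(uv[0])),int(round(uv[1])); z=p["z_map"][v,u]
    o,d=ray(p,uv); return o+d*z
E
python3 - <<'E'
from h import *
np.set_printoptions(precision=4,suppress=True)
H=dict(flap_bar=.144,flap_hinge=.108,off_mark=.104,green_mark=.104,dial_recess=.104,warmer=0,recess_floor=.054,pot_low=0,salt=0,bowl=.104,cutlery_box=0,spoon=0)
for n in ["top","scene"]:
    p=vision.read_camera(n)
    print(n)
    for k,z in H.items():
        r=vision.tip_of(k,p)[:2]
        for q in r: print(k,round(q["conf"],2),np.array(q["centre"]),on_z(p,q["centre"],z))
    if n=='top':
        im=cv2.resize(p["image"][100:220,150:310],(800,600),interpolation=cv2.INTER_CUBIC)
    else: im=cv2.resize(p["image"][160:280,200:360],(800,600),interpolation=cv2.INTER_CUBIC)
    cv2.imwrite(f"pics/{n}_z.png",im)
E
```

```text
top
flap_bar 0.88 [269.3 179.7] [ 0.5148 -0.0227  0.144 ]
flap_bar 0.72 [231.6 159.8] [0.589 0.126 0.144]
flap_hinge 0.94 [271.  150.2] [ 0.6357 -0.0282  0.108 ]
off_mark 0.78 [264.6 158.7] [ 0.6015 -0.0035  0.104 ]
green_mark 0.87 [280.6 161.1] [ 0.5934 -0.0676  0.104 ]
warmer 0.74 [268.9 181.2] [ 0.5196 -0.0264  0.    ]
warmer 0.58 [231.6 160.9] [0.602  0.1337 0.    ]
pot_low 0.63 [383.5 185.8] [ 0.5118 -0.5111  0.    ]
salt 0.55 [343.6 142.2] [ 0.6933 -0.34    0.    ]
bowl 0.68 [187.9 160.5] [0.5869 0.3026 0.104 ]
bowl 0.43 [385.2 183.6] [ 0.5135 -0.4858  0.104 ]
cutlery_box 0.64 [129.9 190.8] [0.4647 0.5601 0.    ]
spoon 0.59 [200.3 233.2] [0.2934 0.2571 0.    ]
spoon 0.43 [383.3 184.4] [ 0.5177 -0.5103  0.    ]
scene
flap_bar 0.57 [249.8 188.6] [ 0.4888 -0.0127  0.144 ]
flap_hinge 0.82 [277.7 216.2] [ 0.6157 -0.013   0.108 ]
off_mark 0.64 [276.7 211.7] [0.5925 0.0044 0.104 ]
off_mark 0.43 [193.7 312.4] [ 0.7536 -0.3781  0.104 ]
green_mark 0.73 [262.7 220.5] [ 0.5991 -0.0558  0.104 ]
dial_recess 0.93 [258.2 208. ] [ 0.5414 -0.024   0.104 ]
warmer 0.71 [308.2 222. ] [0.5939 0.1465 0.    ]
pot_low 0.92 [105.2 309.5] [ 0.5182 -0.501   0.    ]
salt 0.94 [191.9 311. ] [ 0.6627 -0.3403  0.    ]
salt 0.66 [311.  223.3] [0.605  0.1481 0.    ]
bowl 0.74 [336.3 177. ] [0.5711 0.3023 0.104 ]
bowl 0.19 [263.2 220.8] [ 0.6012 -0.0556  0.104 ]
cutlery_box 0.79 [351.1 170.7] [0.4609 0.5466 0.    ]
spoon 0.67 [308.  221.7] [0.5923 0.1472 0.    ]
spoon 0.61 [270.3 178.3] [0.2874 0.2514 0.    ]
```

View pics/top_z.png

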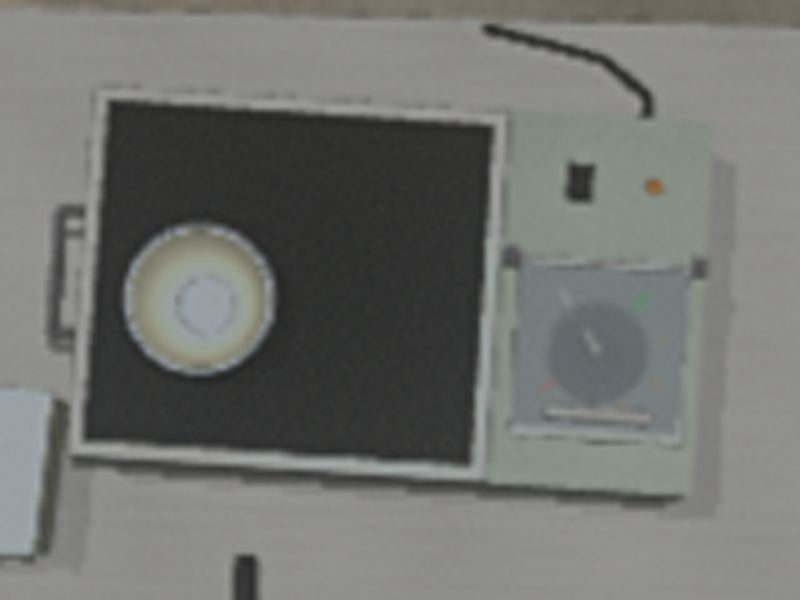

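View pics/scene_z.png

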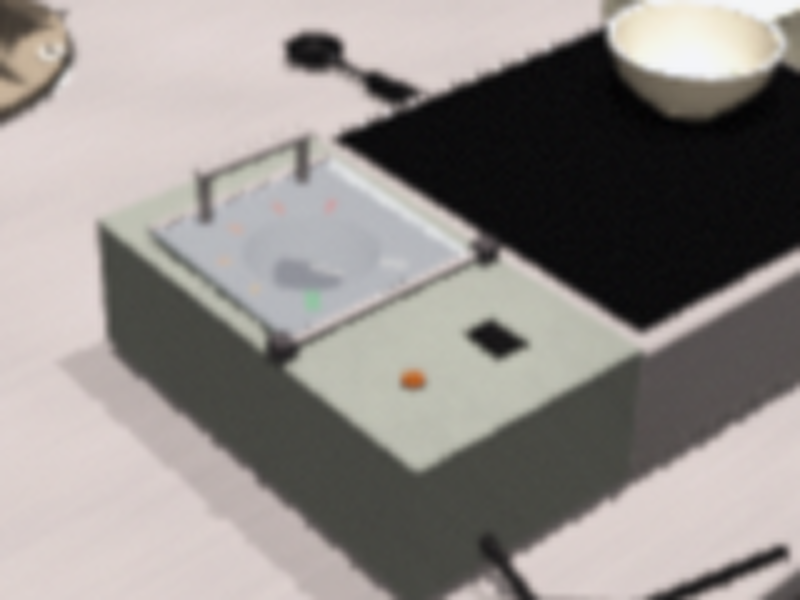

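```bash
python3 - <<'E'
from h import *
np.set_printoptions(precision=4,suppress=True)
p=vision.read_camera("top")
z=lambda a,b:(150+a/5-.4,100+b/5-.4)
P={}
for k,uv,h in [("hL",(512,257),.108),("hR",(698,268),.108),("fL",(512,432),.108),("fR",(680,442),.108),("bL",(545,412),.144),("bR",(650,418),.144),("cTL",(95,92),.104),("cTR",(715,123),.104),("cBR",(690,495),.104),("cBL",(73,455),.104),("dial",(597,352),.09),("rec",(597,352),.104),("off",(566,297),.104),("green",(641,300),.104)]:
    P[k]=on_z(p,z(*uv),h); print(k,P[k])
for a,b in [("hL","hR"),("bL","bR"),("cTL","cTR"),("cBL","cBR"),("fL","fR")]:
    d=P[a]-P[b]; print(a,b,"yaw",np.degrees(np.arctan2(-d[0],d[1])),np.linalg.norm(d))
for a,b in [("cTR","cBR"),("cTL","cBL")]:
    d=P[a]-P[b]; print(a,b,"yaw",np.degrees(np.arctan2(d[1],d[0])),np.linalg.norm(d))
E
```

```text
hL [0.6306 0.0475 0.108 ]
hR [ 0.6254 -0.101   0.108 ]
fL [0.4908 0.0441 0.108 ]
fR [ 0.4861 -0.0895  0.108 ]
bL [0.5048 0.0187 0.144 ]
bR [ 0.5021 -0.063   0.144 ]
cTL [0.7563 0.3855 0.104 ]
cTR [ 0.7432 -0.1126  0.104 ]
cBR [ 0.4443 -0.0986  0.104 ]
cBL [0.4643 0.393  0.104 ]
dial [ 0.558  -0.0226  0.09  ]
rec [ 0.5566 -0.0221  0.104 ]
off [0.6001 0.0036 0.104 ]
green [ 0.5992 -0.0563  0.104 ]
hL hR yaw -2.020770787155469 0.14857971581637008
bL bR yaw -1.8908064865407566 0.08176778923083862
cTL cTR yaw -1.5086714314551442 0.49822623219241546
cBL cBR yaw -2.3225925294842558 0.49200338052687914
fL fR yaw -2.0248334367203547 0.13365618606605933
cTR cBR yaw -2.6839627231440355 0.2992150421503877
cTL cBL yaw -1.4821545771602984 0.29216315550726096
```

```bash
cat > plan.py <<'E'
from h import *
def rpy(a): return R.from_euler('xyz',a,degrees=True)
def rows(wps,start=None):
    """wps: list of (pos(m), rpy deg, n, grip). prints rounded rows; tracks rounding"""
    if start is None:
        s=ctrl.observe(); p=np.array(s["eef_pos"]); r=rpy(s["eef_rot"])
    else: p=np.array(start[0],float); r=rpy(start[1])
    out=[]
    for pos,ang,n,g in wps:
        p0=p.copy(); r0=r; rt=rpy(ang); dv=(r0.inv()*rt).as_rotvec()
        for i in range(1,n+1):
            rg=r0*R.from_rotvec(dv*i/n); pg=p0+(np.array(pos)-p0)*i/n
            w=np.round((r.inv()*rg).as_rotvec(),3); d=np.round(r.inv().apply(pg-p)*1000,1)
            p=p+r.apply(d/1000); r=r*R.from_rotvec(w)
            out.append([*map(float,w+0.),*map(float,d+0.),g])
    for i in range(0,len(out),8):
        print("["+",".join("["+",".join(f"{x:g}" for x in o)+"]" for o in out[i:i+8])+"]")
    print("end",p.round(4),r.as_euler('xyz',degrees=True).round(2))
def st():
    s=ctrl.observe(); print(round(s["clock"],2),s["eef_pos"].round(4),s["eef_rot"].round(2),"F",s["wrist_force"].round(2),"T",s["ft_torque"].round(3),"gap",round(s["finger_gap"],4),"q",s["joint_pos"].round(1))
E
python3 - <<'E'
from plan import *
rows([((.30,-.45,.30),(180,0,38),6,100),((.475,-.025,.32),(180,0,88),12,100)])
E
```

```text
[[0,0,-0.057,23.8,-25.6,-15.8,100],[0,0,-0.057,25.2,-24.1,-15.7,100],[0,0,-0.057,26.6,-22.7,-15.8,100],[0,0,-0.057,27.8,-21.1,-15.7,100],[0,0,-0.057,28.9,-19.5,-15.8,100],[0,0,-0.057,30.1,-17.9,-15.7,100],[0,0,-0.073,33.3,-18.9,-1.7,100],[0,0,-0.073,34.6,-16.5,-1.6,100]]
[[0,0,-0.072,35.7,-13.9,-1.7,100],[0,0,-0.073,36.5,-11.3,-1.7,100],[0,0,-0.073,37.4,-8.6,-1.6,100],[0,0,-0.073,37.8,-5.9,-1.7,100],[0,0,-0.072,38.2,-3,-1.7,100],[0,0,-0.073,38.3,-0.4,-1.6,100],[0,0,-0.073,38.2,2.5,-1.7,100],[0,0,-0.073,37.9,5.3,-1.7,100]]
[[0,0,-0.072,37.5,8,-1.6,100],[0,0,-0.073,36.8,10.6,-1.7,100]]
end [ 0.475 -0.025  0.32 ] [-180.     -0.     87.99]
```

Emit:
arm_command([
  [0, 0, -0.057, 23.8, -25.6, -15.8, 100],
  [0, 0, -0.057, 25.2, -24.1, -15.7, 100],
  [0, 0, -0.057, 26.6, -22.7, -15.8, 100],
  [0, 0, -0.057, 27.8, -21.1, -15.7, 100],
  [0, 0, -0.057, 28.9, -19.5, -15.8, 100],
  [0, 0, -0.057, 30.1, -17.9, -15.7, 100],
  [0, 0, -0.073, 33.3, -18.9, -1.7, 100],
  [0, 0, -0.073, 34.6, -16.5, -1.6, 100],
])

```text
clock: 2.5
eef_pos: [0.3298, -0.377, 0.3029]
eef_rot: [-180.0, -0.0, 46.6]
wrist_force: [-0.1, 1.0, -0.2]
finger_gap: 0.0938
```

Emit:
arm_command([
  [0, 0, -0.072, 35.7, -13.9, -1.7, 100],
  [0, 0, -0.073, 36.5, -11.3, -1.7, 100],
  [0, 0, -0.073, 37.4, -8.6, -1.6, 100],
  [0, 0, -0.073, 37.8, -5.9, -1.7, 100],
  [0, 0, -0.072, 38.2, -3, -1.7, 100],
  [0, 0, -0.073, 38.3, -0.4, -1.6, 100],
  [0, 0, -0.073, 38.2, 2.5, -1.7, 100],
  [0, 0, -0.073, 37.9, 5.3, -1.7, 100],
])

```text
clock: 3.5
eef_pos: [0.4459, -0.0934, 0.3165]
eef_rot: [-180.0, 0.0, 80.0]
wrist_force: [0.5, -0.6, 0.2]
finger_gap: 0.0941
```

Emit:
arm_command([
  [0, 0, -0.072, 37.5, 8, -1.6, 100],
  [0, 0, -0.073, 36.8, 10.6, -1.7, 100],
])

```text
clock: 3.75
eef_pos: [0.4748, -0.0225, 0.3198]
eef_rot: [-180.0, 0.0, 88.3]
wrist_force: [0.1, -1.1, -0.8]
finger_gap: 0.0945
```

```bash
python3 - <<'E'
from plan import *
np.set_printoptions(precision=4,suppress=True)
st()
p=vision.read_camera("wrist"); cv2.imwrite("pics/w1.png",cv2.resize(p["image"],(800,600)))
print(p["position"],p["rotation"])
for k,z in dict(flap_bar=.144,flap_hinge=.108,off_mark=.104,green_mark=.104,dial_recess=.104).items():
    for q in vision.tip_of(k,p)[:2]: print(k,round(q["conf"],2),np.array(q["centre"]),on_z(p,q["centre"],z,True))
st()
E
```

```text
3.75 [ 0.4748 -0.0225  0.3198] [-179.98    0.01   88.27] F [ 0.11 -1.11 -0.8 ] T [-0.054 -0.107 -0.011] gap 0.0945 q [ 25.8   1.9 -31.3 106.3   1.1  72.   -7.5]
[0.4773 0.0564 0.4983] [-15.6382   0.0295  -1.6785]
flap_bar 0.94 [276.5 175.5] [ 0.5008 -0.0234  0.144 ]
flap_hinge 0.81 [363.6 176. ] [ 0.6269 -0.0349  0.108 ]
4.05 [ 0.4745 -0.0252  0.3197] [-179.97    0.01   87.97] F [-0.45  0.6  -0.57] T [-0.013 -0.035  0.043] gap 0.094 q [ 26.    1.9 -31.1 106.4   1.   72.   -7.4]
```

View pics/w1.png

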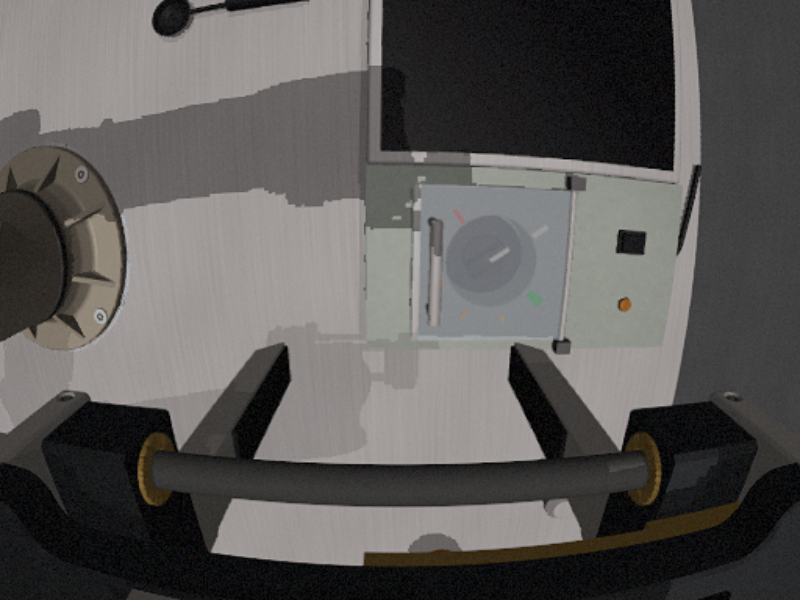

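```bash
python3 - <<'E'
from plan import *
np.set_printoptions(precision=4,suppress=True)
p=vision.read_camera("wrist"); cv2.imwrite("pics/w2.png",cv2.resize(p["image"][100:240,230:420],(800,590),interpolation=cv2.INTER_CUBIC))
c=lambda a,b:(a/1.5625,b/1.5625)
for k,uv,z in [("barA",(436.5,219),.144),("barB",(434,324),.144),("hA",(573,190),.108),("hB",(560,340),.108),("dial",(490,258),.104),("green",(535,298),.104),("off",(540,231),.104)]:
    print(k,on_z(p,c(*uv),z,True))
E
```

```text
barA [0.5047 0.0169 0.144 ]
barB [ 0.5014 -0.0674  0.144 ]
hA [0.6287 0.0379 0.108 ]
hB [ 0.6227 -0.1006  0.108 ]
dial [ 0.5542 -0.0223  0.104 ]
green [ 0.5968 -0.06    0.104 ]
off [0.5995 0.001  0.104 ]
```

View pics/w2.png

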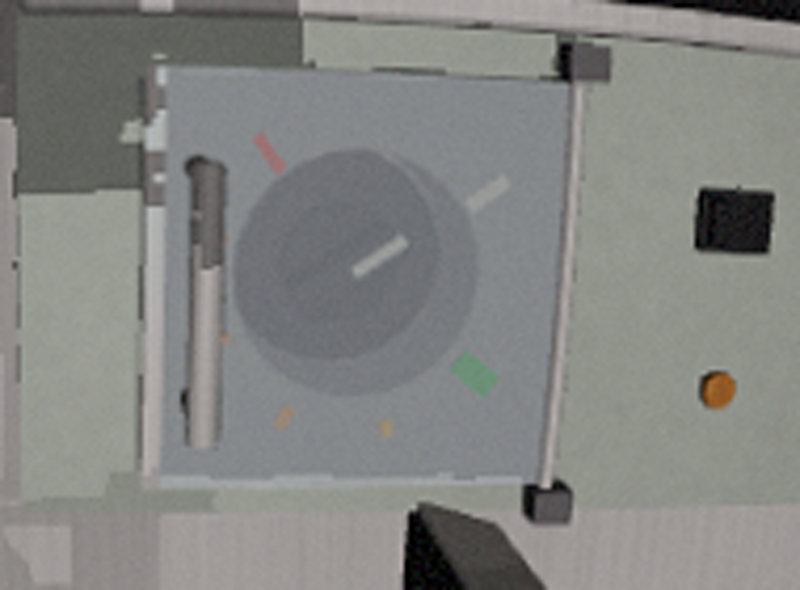

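```bash
python3 - <<'E'
from plan import *
rows([((.503,-.024,.20),(180,0,88),4,60),((.503,-.024,.126),(180,0,88),4,60)])
E
```

```text
[[0,0,0,0.7,7.1,29.9,60],[0,0,-0.001,0.6,7.1,30,60],[0,0,0,0.6,7.2,29.9,60],[0,0,0,0.7,7.1,30,60],[0,0,0,0,0,18.5,60],[0,0,0,0,0,18.5,60],[0,0,0,0,0,18.5,60],[0,0,0,0,0,18.5,60]]
end [ 0.503 -0.024  0.126] [-1.7997e+02  2.0000e-02  8.7990e+01]
```

Emit:
arm_command([
  [0, 0, 0, 0.6, 7.1, 30, 60],
  [0, 0, 0, 0.6, 7.1, 30, 60],
  [0, 0, 0, 0.6, 7.1, 30, 60],
  [0, 0, 0, 0.6, 7.1, 30, 60],
  [0, 0, 0, 0, 0, 18.5, 60],
  [0, 0, 0, 0, 0, 18.5, 60],
  [0, 0, 0, 0, 0, 18.5, 60],
  [0, 0, 0, 0, 0, 18.5, 60],
])

```text
clock: 5.1
eef_pos: [0.5031, -0.0245, 0.1254]
eef_rot: [-180.0, 0.0, 87.9]
wrist_force: [-0.5, -0.2, -0.5]
finger_gap: 0.0562
```

Emit:
arm_command([
  [0, 0, 0, 0, 0, 0, 40],
  [0, 0, 0, 0, 0, 0, 0],
  [0, 0, 0, 0, 0, 0, 0],
  [0, 0, 0, 0, 0, 0, 0],
  [0, 0, 0, 0, 0, 0, 0],
  [0, 0, 0, 0, 0, 0, 0],
])

```text
clock: 5.85
eef_pos: [0.5024, -0.0236, 0.1258]
eef_rot: [-179.9, 0.0, 88.0]
wrist_force: [-6.0, -0.2, 1.8]
finger_gap: 0.0091
```

```bash
python3 - <<'E'
from plan import *
st()
for n in ["wrist","scene"]:
  p=vision.read_camera(n); cv2.imwrite(f"pics/g_{n}.png",p["image"])
E
```

```text
5.85 [ 0.5024 -0.0236  0.1258] [-1.799e+02  2.000e-02  8.799e+01] F [-5.99 -0.24  1.85] T [ 0.079  1.263 -0.026] gap 0.0091 q [ 21.9  16.4 -30.7 116.7  10.9  49.7 -16.8]
```

View pics/g_wrist.png

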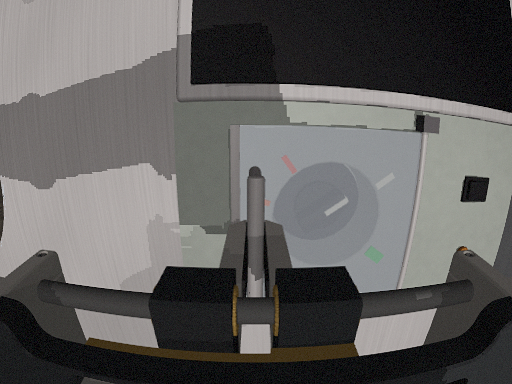

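View pics/g_scene.png

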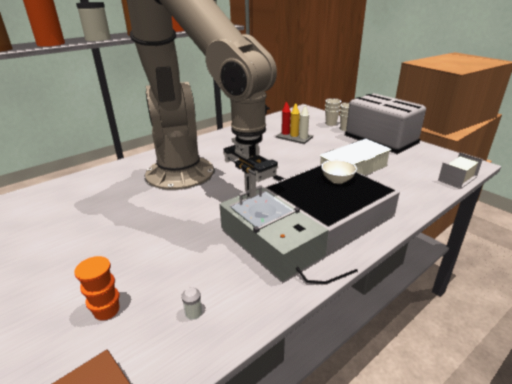

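```bash
cat > arc.py <<'E'
from plan import *
YAW=np.radians(-2)
W=R.from_euler('z',YAW)
def arc(phi0,phi1,n,g,k=0.3):
    # G0: bar in warmer-axes hinge frame
    C=np.array([.5026,-.0236,.1448])-W.apply([-.124,0,.036])
    w=[]
    for i in range(1,n+1):
        f=phi0+(phi1-phi0)*i/n
        b=C+W.apply(R.from_euler('y',f).apply([-.124,0,.036]))
        rt=W*R.from_euler('y',k*f)*R.from_euler('z',90,degrees=True)*R.from_euler('x',180,degrees=True)
        p=b+rt.apply([0,0,.019])
        w.append((p,rt.as_euler('xyz',degrees=True),1,g))
    return w
E
python3 - <<'E'
from arc import *
b=arc(0,0,1,0)[0]
rows(arc(0,2.0,32,0),start=(b[0],b[1]))
E
```

```text
[[0.019,0,0,0,2.1,-7.7,0],[0.018,0,0,0,2.5,-7.5,0],[0.019,0,0,0,2.8,-7.5,0],[0.019,0,0,0,3.1,-7.3,0],[0.019,0,0,0,3.5,-7.1,0],[0.018,0,0,0,3.7,-6.9,0],[0.019,0,0,0,4,-6.8,0],[0.019,0,0,0,4.4,-6.6,0]]
[[0.019,0,0,0,4.6,-6.3,0],[0.018,0,0,0,4.9,-6.2,0],[0.019,0,0,0,5.1,-5.9,0],[0.019,0,0,0,5.4,-5.6,0],[0.019,0,0,0,5.7,-5.4,0],[0.018,0,0,0,5.9,-5.1,0],[0.019,0,0,0,6,-4.9,0],[0.019,0,0,0,6.3,-4.6,0]]
[[0.019,0,0,0,6.5,-4.2,0],[0.018,0,0,0,6.7,-4,0],[0.019,0,0,0,6.9,-3.6,0],[0.019,0,0,0,6.9,-3.4,0],[0.019,0,0,0,7.2,-3,0],[0.018,0,0,0,7.2,-2.7,0],[0.019,0,0,0,7.4,-2.3,0],[0.019,0,0,0,7.5,-2,0]]
[[0.019,0,0,0,7.5,-1.7,0],[0.018,0,0,0,7.6,-1.3,0],[0.019,0,0,0,7.7,-1,0],[0.019,0,0,0,7.7,-0.6,0],[0.019,0,0,0,7.7,-0.2,0],[0.018,0,0,0,7.7,0.1,0],[0.019,0,0,0,7.7,0.4,0],[0.019,0,0,0,7.6,0.8,0]]
end [ 0.7001 -0.0305  0.1909] [-145.62    0.     88.  ]
```

Emit:
arm_command([
  [0.019, 0, 0, 0, 2.1, -7.7, 0],
  [0.018, 0, 0, 0, 2.5, -7.5, 0],
  [0.019, 0, 0, 0, 2.8, -7.5, 0],
  [0.019, 0, 0, 0, 3.1, -7.3, 0],
  [0.019, 0, 0, 0, 3.5, -7.1, 0],
  [0.018, 0, 0, 0, 3.7, -6.9, 0],
  [0.019, 0, 0, 0, 4, -6.8, 0],
  [0.019, 0, 0, 0, 4.4, -6.6, 0],
])

```text
clock: 6.95
eef_pos: [0.5327, -0.0248, 0.1815]
eef_rot: [-171.3, 0.0, 88.0]
wrist_force: [-3.6, -0.8, -1.3]
finger_gap: 0.0088
```

```bash
python3 - <<'E'
from plan import *
st()
p=vision.read_camera("scene"); cv2.imwrite("pics/s2.png",p["image"])
E
```

```text
6.95 [ 0.5327 -0.0248  0.1815] [-1.7128e+02  2.0000e-02  8.7990e+01] F [-3.55 -0.78 -1.35] T [-0.378  0.801 -0.008] gap 0.0088 q [ 20.6  20.6 -30.1 103.5   9.3  67.4 -15. ]
```

View pics/s2.png

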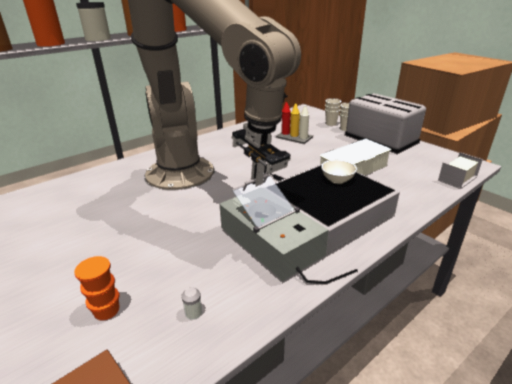

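Flap lifts cleanly, forces small. Continue.

Emit:
arm_command([
  [0.019, 0, 0, 0, 4.6, -6.3, 0],
  [0.018, 0, 0, 0, 4.9, -6.2, 0],
  [0.019, 0, 0, 0, 5.1, -5.9, 0],
  [0.019, 0, 0, 0, 5.4, -5.6, 0],
  [0.019, 0, 0, 0, 5.7, -5.4, 0],
  [0.018, 0, 0, 0, 5.9, -5.1, 0],
  [0.019, 0, 0, 0, 6, -4.9, 0],
  [0.019, 0, 0, 0, 6.3, -4.6, 0],
])

```text
clock: 8.0
eef_pos: [0.5851, -0.027, 0.2153]
eef_rot: [-162.7, 0.0, 88.0]
wrist_force: [-5.1, -3.0, 5.7]
finger_gap: 0.0092
```

Emit:
arm_command([
  [0.019, 0, 0, 0, 6.5, -4.2, 0],
  [0.018, 0, 0, 0, 6.7, -4, 0],
  [0.019, 0, 0, 0, 6.9, -3.6, 0],
  [0.019, 0, 0, 0, 6.9, -3.4, 0],
  [0.019, 0, 0, 0, 7.2, -3, 0],
  [0.018, 0, 0, 0, 7.2, -2.7, 0],
  [0.019, 0, 0, 0, 7.4, -2.3, 0],
  [0.019, 0, 0, 0, 7.5, -2, 0],
])

```text
clock: 9.0
eef_pos: [0.6468, -0.0293, 0.2184]
eef_rot: [-154.2, 0.0, 88.0]
wrist_force: [-2.4, -4.5, 5.0]
finger_gap: 0.0089
```

Emit:
arm_command([
  [0.019, 0, 0, 0, 7.5, -1.7, 0],
  [0.018, 0, 0, 0, 7.6, -1.3, 0],
  [0.019, 0, 0, 0, 7.7, -1, 0],
  [0.019, 0, 0, 0, 7.7, -0.6, 0],
  [0.019, 0, 0, 0, 7.7, -0.2, 0],
  [0.018, 0, 0, 0, 7.7, 0.1, 0],
  [0.019, 0, 0, 0, 7.7, 0.4, 0],
  [0, 0, 0, 0, 0, 0, 0],
])

```text
clock: 10.0
eef_pos: [0.696, -0.0307, 0.1949]
eef_rot: [-146.7, 0.0, 88.0]
wrist_force: [2.6, -5.6, 0.1]
finger_gap: 0.0091
```

```bash
python3 - <<'E'
from plan import *
st()
p=vision.read_camera("scene"); cv2.imwrite("pics/s3.png",p["image"])
E
```

```text
10.0 [ 0.696  -0.0307  0.1949] [-1.4672e+02  3.0000e-02  8.7950e+01] F [ 2.65 -5.62  0.07] T [-1.139 -0.973  0.64 ] gap 0.0091 q [  9.3  51.3 -24.3  56.   11.6 108.5 -13.7]
```

View pics/s3.png

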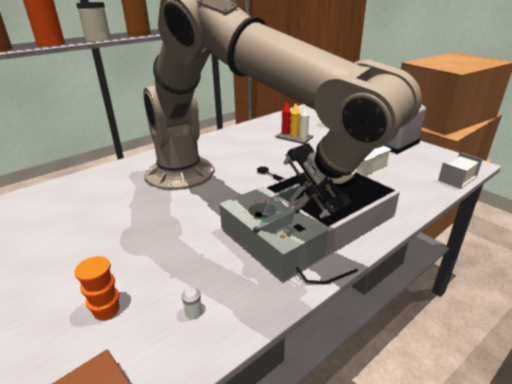

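Emit:
arm_command([
  [0, 0, 0, 0, 0, 0, 25],
  [0, 0, 0, 0, 0, 0, 25],
  [0, 0, 0, 0, 0, 0, 25],
  [0, 0, 0, 0, 0, 0, 25],
])

```text
clock: 10.55
eef_pos: [0.695, -0.0301, 0.196]
eef_rot: [-146.7, -0.0, 88.0]
wrist_force: [-0.6, 0.8, 0.6]
finger_gap: 0.0236
```

```bash
python3 - <<'E'
from plan import *
st()
s=ctrl.observe(); p=s["eef_pos"]; r=rpy(s["eef_rot"])
p1=p+r.apply([0,0,-.065])
rows([(p1,s["eef_rot"],4,25),((.735,-.03,.33),(-158,0,75),4,30),((.557,-.0245,.31),(180,0,33.8-2.3),6,30),((.557,-.0245,.24),(180,0,33.8-2.3),3,30)])
E
```

```text
10.55 [ 0.695  -0.0301  0.196 ] [-1.4672e+02 -1.0000e-02  8.8000e+01] F [-0.58  0.83  0.55] T [-0.04  -0.608  0.043] gap 0.0236 q [  9.3  51.2 -24.3  56.2  11.6 108.5 -13.7]
[[0,0,0,0,0,-16.2,25],[0,0,0,0,0,-16.3,25],[0,0,0,0,0,-16.2,25],[0,0,0,0,0,-16.3,25],[-0.049,0.026,0.05,0.4,-10,-17.2,30],[-0.049,0.027,0.051,0.4,-9.2,-17.7,30],[-0.049,0.026,0.05,0.4,-8.4,-18.2,30],[-0.049,0.026,0.05,0.4,-7.4,-18.5,30]]
[[-0.061,0.024,0.125,-6.8,-25.5,13.9,30],[-0.061,0.025,0.125,-10.2,-25.3,12.2,30],[-0.061,0.024,0.125,-13.7,-24.5,10.3,30],[-0.061,0.024,0.125,-16.9,-23.1,8.6,30],[-0.06,0.024,0.125,-19.8,-21.3,6.7,30],[-0.061,0.025,0.125,-22.5,-19,5,30],[0,0,0,0,0,23.3,30],[0,0,0,0,0,23.4,30]]
[[0,0,0,0,0,23.3,30]]
end [ 0.557  -0.0245  0.24  ] [-1.7998e+02 -1.0000e-02  3.1510e+01]
```

Emit:
arm_command([
  [0, 0, 0, 0, 0, -16.2, 25],
  [0, 0, 0, 0, 0, -16.3, 25],
  [0, 0, 0, 0, 0, -16.2, 25],
  [0, 0, 0, 0, 0, -16.3, 25],
  [-0.049, 0.026, 0.05, 0.4, -10, -17.2, 30],
  [-0.049, 0.027, 0.051, 0.4, -9.2, -17.7, 30],
  [-0.049, 0.026, 0.05, 0.4, -8.4, -18.2, 30],
  [-0.049, 0.026, 0.05, 0.4, -7.4, -18.5, 30],
])

```text
clock: 11.55
eef_pos: [0.735, -0.0302, 0.3308]
eef_rot: [-158.1, -0.0, 74.9]
wrist_force: [-0.3, -0.1, 0.3]
finger_gap: 0.0283
```

Emit:
arm_command([
  [-0.061, 0.024, 0.125, -6.8, -25.5, 13.9, 30],
  [-0.061, 0.025, 0.125, -10.2, -25.3, 12.2, 30],
  [-0.061, 0.024, 0.125, -13.7, -24.5, 10.3, 30],
  [-0.061, 0.024, 0.125, -16.9, -23.1, 8.6, 30],
  [-0.06, 0.024, 0.125, -19.8, -21.3, 6.7, 30],
  [-0.061, 0.025, 0.125, -22.5, -19, 5, 30],
])

```text
clock: 12.3
eef_pos: [0.5559, -0.0247, 0.3103]
eef_rot: [179.9, -0.1, 31.3]
wrist_force: [0.6, -0.1, 1.1]
finger_gap: 0.0283
```

```bash
python3 - <<'E'
from plan import *
np.set_printoptions(precision=4,suppress=True)
st()
p=vision.read_camera("wrist"); cv2.imwrite("pics/w3.png",cv2.resize(p["image"],(800,600)))
np.savez("w3.npz",z=p["z_map"],im=p["image"],pos=p["position"],rot=p["rotation"])
st()
for k,z in dict(flap_hinge=.108,off_mark=.104,green_mark=.104,dial_recess=.104,recess_floor=.054).items():
    for q in vision.tip_of(k,p)[:2]: print(k,round(q["conf"],2),np.array(q["centre"]),on_z(p,q["centre"],z,True))
E
```

```text
12.3 [ 0.5559 -0.0247  0.3103] [179.88  -0.11  31.25] F [ 0.62 -0.11  1.06] T [-0.015 -0.091 -0.03 ] gap 0.0283 q [ 10.    9.5 -16.1  99.    2.8  71.7 -65.5]
12.35 [ 0.5522 -0.0239  0.3102] [179.73  -0.1   30.94] F [0.34 1.17 1.14] T [ 0.08  -0.031  0.019] gap 0.0284 q [  9.9   9.1 -16.1  99.5   2.9  71.6 -66. ]
flap_hinge 0.81 [286.7 125.7] [ 0.6277 -0.0282  0.108 ]
off_mark 0.96 [252.1 130.3] [0.5992 0.0062 0.104 ]
off_mark 0.29 [341.5  63.7] [ 0.7382 -0.0461  0.104 ]
green_mark 0.67 [291.3 156.5] [ 0.5968 -0.0555  0.104 ]
dial_recess 0.67 [253.3 169.6] [ 0.5557 -0.022   0.104 ]
recess_floor 0.62 [255.3 164.2] [ 0.5555 -0.0253  0.054 ]
```

View pics/w3.png

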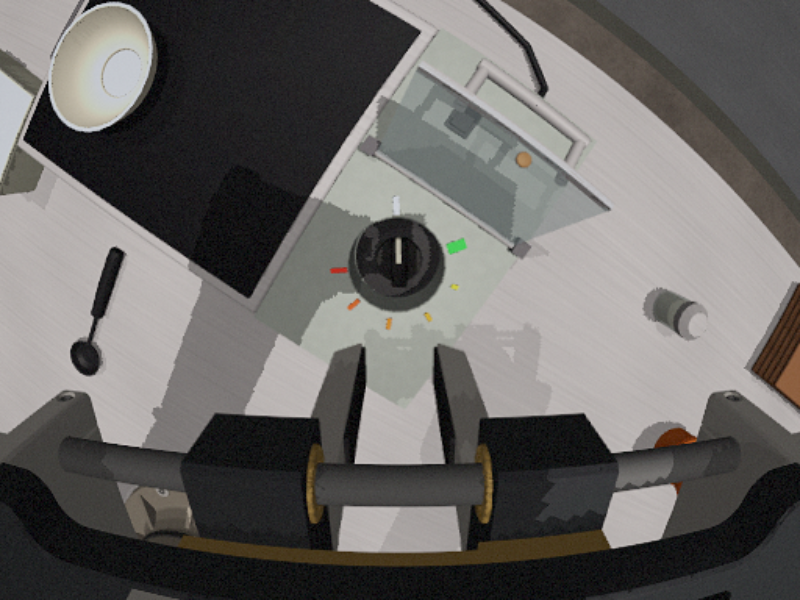

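```bash
python3 - <<'E'
from plan import *
st()
rows([((.556,-.0240,.23),(180,0,31.5),4,30)])
E
```

```text
12.6 [ 0.5577 -0.0247  0.3103] [-1.7998e+02 -2.0000e-02  3.1540e+01] F [0.27 0.54 0.08] T [ 0.003  0.044 -0.026] gap 0.0283 q [ 10.    9.8 -16.1  98.7   2.8  71.9 -65.2]
[[0,0,0,-0.3,-0.3,20.1,30],[0,0,0,-0.3,-0.4,20,30],[0,0,0.001,-0.2,-0.3,20.1,30],[0,0,0,-0.3,-0.4,20.1,30]]
end [ 0.556 -0.024  0.23 ] [-1.7998e+02 -2.0000e-02  3.1490e+01]
```

Emit:
arm_command([
  [0, 0, 0, -0.3, -0.3, 20, 30],
  [0, 0, 0, -0.3, -0.4, 20, 30],
  [0, 0, 0, -0.2, -0.3, 20, 30],
  [0, 0, 0, -0.3, -0.4, 20, 30],
  [0, 0, 0, 0, 0, 0, 30],
  [0, 0, 0, 0, 0, 0, 30],
])

```text
clock: 13.35
eef_pos: [0.5561, -0.024, 0.2304]
eef_rot: [-180.0, -0.0, 31.5]
wrist_force: [0.9, -0.3, 0.4]
finger_gap: 0.0283
```

```bash
python3 - <<'E'
from plan import *
np.set_printoptions(precision=4,suppress=True)
st()
p=vision.read_camera("wrist"); cv2.imwrite("pics/w4.png",p["image"])
im=p["image"][110:230,180:340]; cv2.imwrite("pics/w4z.png",cv2.resize(im,(800,600),interpolation=cv2.INTER_CUBIC))
st()
# world points
v,u=np.mgrid[0:384,0:512]
x=(u-p["cx"])/p["fx"]; y=(v-p["cy"])/p["fy"]; r=np.hypot(x,y)+1e-9; s=np.sin(r)/r
d=np.stack([x*s,-y*s,-np.cos(r)],-1); d=d/(-d[...,2:])  # unit depth along axis
Rm=R.from_euler('xyz',p["rotation"],degrees=True).as_matrix()
Wd=p["position"]+ (d*p["z_map"][...,None])@Rm.T
np.savez("w4.npz",W=Wd,im=p["image"])
for k,z in dict(off_mark=.104,green_mark=.104,dial_recess=.104,recess_floor=.054).items():
    for q in vision.tip_of(k,p)[:1]:
        c=q["centre"]; print(k,round(q["conf"],2),np.array(c),on_z(p,c,z,True),Wd[int(c[1]),int(c[0])])
E
```

```text
13.35 [ 0.5561 -0.024   0.2304] [-179.97   -0.02   31.5 ] F [ 0.9  -0.33  0.43] T [-0.009 -0.081 -0.028] gap 0.0283 q [  9.7  13.  -16.2 104.9   4.   62.7 -66.4]
13.4 [ 0.5561 -0.024   0.2307] [-180.     -0.04   31.5 ] F [0.83 0.07 1.03] T [ 0.014 -0.046  0.   ] gap 0.0281 q [  9.7  12.9 -16.2 104.9   4.   62.7 -66.4]
green_mark 0.69 [300.2 167.8] [ 0.5969 -0.054   0.104 ] [ 0.5975 -0.0535  0.1036]
dial_recess 0.84 [256.  185.2] [ 0.5564 -0.0243  0.104 ] [ 0.5537 -0.026   0.0908]
recess_floor 0.69 [250.9 172.9] [ 0.5555 -0.0177  0.054 ] [ 0.563  -0.0126  0.0921]
```

View pics/w4z.png

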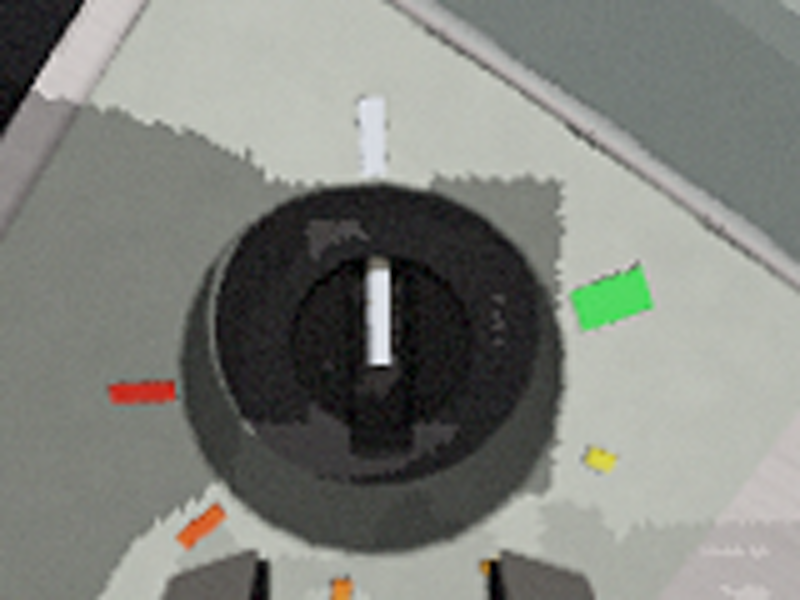

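```bash
python3 - <<'E'
import numpy as np,cv2
np.set_printoptions(precision=4,suppress=True)
f=np.load("w4.npz"); W=f["W"]; im=f["im"]
m=np.zeros(im.shape[:2],bool)
g=lambda a,b:(180+a/5-.4,110+b/5-.4)
wp=(im.min(2)>150)
yy,xx=np.mgrid[0:384,0:512]
box=(xx>251)&(xx<261)&(yy>159)&(yy<184)
s=wp&box; P=W[s]; print("white",s.sum(),np.median(P,0),P[:,2].std())
u,sv,vt=np.linalg.svd(P[:,:2]-P[:,:2].mean(0)); a=np.degrees(np.arctan2(vt[0,1],vt[0,0])); print("dir",a)
for a,b in [(378,300),(378,340),(385,420),(375,440),(330,330),(310,340),(440,340),(250,330),(500,340),(480,430),(370,240)]:
    c=g(a,b); i,j=int(round(c[1])),int(round(c[0])); q=W[i-1:i+2,j-1:j+2].reshape(-1,3); print((a,b),np.median(q,0),im[i,j])
# mouth rim: points near z .104, ring edges: cells with z<.100 in neighbourhood
z=W[...,2]; C=np.array([.556,-.0240]); rr=np.hypot(W[...,0]-C[0],W[...,1]-C[1])
pts=(z>.1015)&(z<.1065)&(rr<.046)&(rr>.03)
edge=pts&(cv2.erode(((z>.1015)).astype(np.uint8),np.ones((3,3)))==0)&(yy<222)
E=W[edge]; A=np.c_[2*E[:,:2],np.ones(len(E))]; sol=np.linalg.lstsq(A,(E[:,:2]**2).sum(1),rcond=None)[0]
print("rim",len(E),sol[:2],np.sqrt(sol[2]+sol[0]**2+sol[1]**2))
# fin-top points
ft=(rr<.03)&(z>.085)&(z<.0985); Q=W[ft]; print("fin",ft.sum(),np.percentile(Q[:,2],[5,25,50,75,95]))
sk=(rr<.02)&(z>.055)&(z<.084); print("skirt",sk.sum(),np.percentile(W[sk][:,2],[5,25,50,75,95]))
n=(im.min(2)>170)&(abs(z-.104)<.003)&(rr<.07)&(rr>.042); o=W[n]; print("off?",np.median(o,0),len(o))
h,e=np.histogram(z[rr<.04],bins=np.arange(.05,.11,.002)); print([(round(float(b),3),int(c)) for b,c in zip(e,h)])
E
```

```text
white 76 [ 0.5654 -0.0181  0.0926] 0.0007334218481502927
dir -148.36580687093445
(378, 300) [ 0.5679 -0.016   0.0927] [227 221 217]
(378, 340) [ 0.5603 -0.0207  0.0925] [229 224 219]
(385, 420) [ 0.5457 -0.0322  0.0912] [17 21 11]
(375, 440) [ 0.5403 -0.033   0.0923] [21 24 21]
(330, 330) [ 0.5527 -0.013   0.073 ] [26 28 29]
(310, 340) [ 0.5484 -0.0102  0.0728] [25 23 28]
(440, 340) [ 0.5641 -0.0361  0.0726] [26 26 23]
(250, 330) [0.5389 0.0022 0.0548] [38 40 38]
(500, 340) [ 0.5687 -0.0515  0.054 ] [60 60 60]
(480, 430) [ 0.5468 -0.0596  0.0543] [31 33 36]
(370, 240) [ 0.5732 -0.0113  0.0544] [34 38 35]
rim 325 [ 0.556  -0.0225] 0.041707900956585185
fin 480 [0.0898 0.091  0.0916 0.0923 0.0932]
skirt 488 [0.0713 0.0722 0.0727 0.0732 0.074 ]
off? [ 0.5958 -0.0285  0.1034] 3415
[(0.05, 0), (0.052, 452), (0.054, 1520), (0.056, 90), (0.058, 16), (0.06, 12), (0.062, 14), (0.064, 13), (0.066, 21), (0.068, 50), (0.07, 123), (0.072, 406), (0.074, 44), (0.076, 27), (0.078, 24), (0.08, 18), (0.082, 22), (0.084, 22), (0.086, 17), (0.088, 54), (0.09, 298), (0.092, 187), (0.094, 19), (0.096, 26), (0.098, 25), (0.1, 22), (0.102, 21), (0.104, 2), (0.106, 0)]
```

```bash
python3 - <<'E'
import numpy as np,cv2
np.set_printoptions(precision=4,suppress=True)
f=np.load("w4.npz"); W=f["W"]; im=f["im"]; z=W[...,2]
rr=np.hypot(W[...,0]-.556,W[...,1]+.0235)
m=((rr<.028)&(z>.0885)&(z<.095)).astype(np.uint8)
n,l,s,c=cv2.connectedComponentsWithStats(m); k=1+np.argmax(s[1:,4]); P=W[l==k]
print(len(P)); print(cv2.minAreaRect((P[:,:2]*1000).astype(np.float32)))
d=P[:,:2]-P[:,:2].mean(0); u,sv,vt=np.linalg.svd(d,full_matrices=False); print("mean",P.mean(0),"dir",np.degrees(np.arctan2(vt[0,1],vt[0,0])))
t=d@vt.T; print(np.percentile(t[:,0],[1,99]),np.percentile(t[:,1],[1,99]), P[:,:2].mean(0)+vt[0]*np.mean(np.percentile(t[:,0],[1,99]))+vt[1]*np.mean(np.percentile(t[:,1],[1,99])))
# tray console direction: green mark
gm=(im[...,1].astype(int)-im[...,2]>80)&(abs(z-.104)<.004); G=W[gm]; print("green",gm.sum(),G.mean(0))
for C in ([.556,-.0225],[.5565,-.0240]):
  v=G.mean(0)[:2]-C; print(np.hypot(*v),np.degrees(np.arctan2(v[1],v[0])))
E
```

```text
475
((556.7579956054688, -24.110544204711914), (41.6594123840332, 13.466299057006836), 31.67561149597168)
mean [ 0.5567 -0.0241  0.0916] dir -148.06332109921482
[-0.02    0.0206] [-0.0067  0.0067] [ 0.5564 -0.0243]
green 121 [ 0.5963 -0.0564  0.1045]
0.05268028149780702 -40.06795041892979
0.0513387436985313 -39.14598341069399
```

Emit:
arm_command([
  [0, 0, 0.004, 0.4, 0.5, 25, 30],
  [0, 0, 0.004, 0, 0, 25, 30],
  [0, 0, 0, 0, 0, 25, 30],
  [0, 0, 0, 0, 0, 25, 30],
  [0, 0, 0, 0, 0, 15, 30],
  [0, 0, 0, 0, 0, 10, 30],
  [0, 0, 0, 0, 0, 0, 30],
])

```text
clock: 14.48
eef_pos: [0.5559, -0.0241, 0.1049]
eef_rot: [-180.0, 0.0, 31.0]
wrist_force: [0.3, -0.0, -0.3]
finger_gap: 0.0282
```

```bash
python3 - <<'E'
from plan import *
st()
s=ctrl.observe(); print(rpy(s["eef_rot"]).inv().apply(np.array([.5567,-.0242,.0757])-s["eef_pos"])*1000)
E
```

```text
14.47 [ 0.5559 -0.0241  0.1049] [-1.7997e+02  2.0000e-02  3.1040e+01] F [ 0.25 -0.   -0.29] T [-0.021 -0.023  0.   ] gap 0.0282 q [  8.6  20.8 -15.4 111.9   7.3  48.3 -69.7]
[ 0.66549949  0.4906514  29.16134497]
```

Emit:
arm_command([
  [0, 0, 0, 0.6, 0.5, 8, 30],
  [0, 0, 0, 0, 0, 8, 30],
  [0, 0, 0, 0, 0, 6, 30],
  [0, 0, 0, 0, 0, 4, 30],
  [0, 0, 0, 0, 0, 3, 30],
  [0, 0, 0, 0, 0, 0, 30],
])

```text
clock: 15.22
eef_pos: [0.5566, -0.0243, 0.0759]
eef_rot: [-180.0, 0.0, 31.0]
wrist_force: [-0.3, 0.2, 0.5]
finger_gap: 0.028
```

Emit:
arm_command([
  [0, 0, 0, 0, 0, 0, 20],
  [0, 0, 0, 0, 0, 0, 17],
  [0, 0, 0, 0, 0, 0, 16],
  [0, 0, 0, 0, 0, 0, 16],
])

```text
clock: 15.72
eef_pos: [0.5567, -0.0243, 0.076]
eef_rot: [-180.0, -0.0, 31.0]
wrist_force: [0.8, -0.3, -0.7]
finger_gap: 0.0149
```

```bash
python3 - <<'E'
from plan import *
st()
p=vision.read_camera("wrist"); cv2.imwrite("pics/w5.png",cv2.resize(p["image"][130:300,150:360],(800,648)[:2] if 0 else (740,600),interpolation=cv2.INTER_CUBIC))
E
```

```text
15.72 [ 0.5567 -0.0243  0.076 ] [-179.99   -0.     31.04] F [ 0.83 -0.33 -0.71] T [ 0.035 -0.031 -0.022] gap 0.0149 q [  8.2  23.1 -15.  112.9   8.3  45.  -70.5]
```

View pics/w5.png

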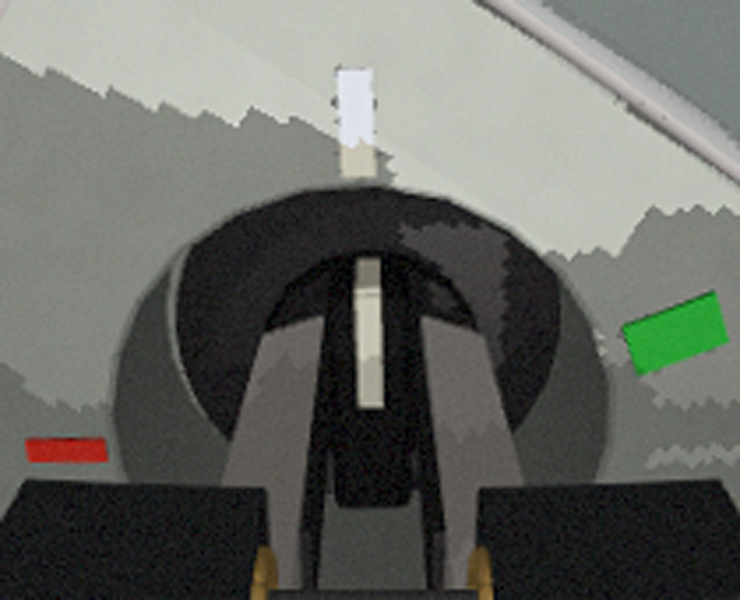

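Emit:
arm_command([
  [0, 0, 0, 0, 0, 0, 15],
  [0, 0, 0, 0, 0, 0, 14],
  [0, 0, 0, 0, 0, 0, 12],
])

```text
clock: 16.15
eef_pos: [0.5567, -0.0242, 0.076]
eef_rot: [-180.0, 0.0, 31.0]
wrist_force: [-0.3, 1.1, 2.2]
finger_gap: 0.0139
```

```bash
python3 - <<'E'
from plan import *
st()
s=ctrl.observe(); r=rpy(s["eef_rot"]); print(r.inv().apply(s["wrist_force"]))
E
```

```text
16.15 [ 0.5567 -0.0242  0.076 ] [-179.98    0.     31.05] F [-0.34  1.06  2.17] T [0.298 0.209 0.051] gap 0.0139 q [  8.1  23.1 -15.  112.9   8.3  45.  -70.5]
[ 0.25410266 -1.0879909  -2.1659572 ]
```

Emit:
arm_command([
  [0, 0, 0, 0, 0, 1, 5],
  [0, 0, 0, 0, 0, 0, 5],
])

```text
clock: 16.4
eef_pos: [0.5566, -0.0242, 0.0749]
eef_rot: [-180.0, 0.0, 31.0]
wrist_force: [-0.6, 1.8, 0.3]
finger_gap: 0.0134
```

Emit:
arm_command([
  [0, 0, 0, 0, 0, 1, 5],
  [0, 0, 0, 0, 0, 0, 5],
])

```text
clock: 16.65
eef_pos: [0.5567, -0.0242, 0.074]
eef_rot: [-180.0, -0.0, 31.0]
wrist_force: [-1.8, 1.8, 4.1]
finger_gap: 0.014
```

Emit:
arm_command([
  [0, 0, 0, 0, 0, 1, 5],
  [0, 0, 0, 0, 0, 0, 5],
])

```text
clock: 16.9
eef_pos: [0.5567, -0.0242, 0.073]
eef_rot: [-180.0, -0.0, 31.0]
wrist_force: [-1.1, 2.1, 4.3]
finger_gap: 0.0137
```

Emit:
arm_command([
  [0, 0, 0, 0, 0, 1, 5],
  [0, 0, 0, 0, 0, 0, 5],
])

```text
clock: 17.15
eef_pos: [0.5567, -0.0242, 0.072]
eef_rot: [-180.0, -0.0, 31.0]
wrist_force: [-1.9, 2.4, 5.0]
finger_gap: 0.014
```

Emit:
arm_command([
  [0, 0, 0, 0, 0, 0, 5],
])

```text
clock: 17.27
eef_pos: [0.5567, -0.0242, 0.072]
eef_rot: [-180.0, -0.0, 31.0]
wrist_force: [-1.7, 2.1, 4.5]
finger_gap: 0.0137
```

Emit:
arm_command([
  [0, 0, 0, 0, 0, 0, 5],
])

```text
clock: 17.4
eef_pos: [0.5567, -0.0242, 0.0721]
eef_rot: [-180.0, -0.0, 31.0]
wrist_force: [-3.0, 2.5, 5.3]
finger_gap: 0.0136
```

Emit:
arm_command([
  [0, 0, 0, 0, -0.2, 1, 5],
  [0, 0, 0, 0, 0, 0, 5],
])

```text
clock: 17.65
eef_pos: [0.5567, -0.0242, 0.0711]
eef_rot: [-180.0, -0.0, 31.0]
wrist_force: [-2.7, 1.0, 6.0]
finger_gap: 0.0138
```

Emit:
arm_command([
  [0, 0, 0, 0, 0, 0.5, 5],
  [0, 0, 0, 0, 0, 0, 5],
])

```text
clock: 17.9
eef_pos: [0.5567, -0.0242, 0.0706]
eef_rot: [-180.0, -0.0, 31.0]
wrist_force: [-2.1, 2.1, 6.1]
finger_gap: 0.0134
```

Emit:
arm_command([
  [0, 0, 0, 0, 0, 0, 5],
])

```text
clock: 18.02
eef_pos: [0.5567, -0.0242, 0.0707]
eef_rot: [-180.0, -0.0, 31.0]
wrist_force: [-1.7, 1.9, 6.9]
finger_gap: 0.0138
```

Emit:
arm_command([
  [0, 0, 0, 0, 0, 0, 5],
])

```text
clock: 18.15
eef_pos: [0.5567, -0.0242, 0.0706]
eef_rot: [-180.0, -0.0, 31.0]
wrist_force: [-1.7, 1.0, 6.8]
finger_gap: 0.0139
```

Emit:
arm_command([
  [0, 0, 0, 0, 0, 0.5, 5],
  [0, 0, 0, 0, 0, 0, 5],
])

```text
clock: 18.4
eef_pos: [0.5567, -0.0242, 0.0701]
eef_rot: [-180.0, -0.0, 31.0]
wrist_force: [-2.2, 2.4, 7.7]
finger_gap: 0.0139
```

Emit:
arm_command([
  [0, 0, 0, 0, 0, 0.3, 5],
  [0, 0, 0, 0, 0, 0, 5],
])

```text
clock: 18.65
eef_pos: [0.5567, -0.0242, 0.07]
eef_rot: [180.0, -0.0, 31.0]
wrist_force: [-3.2, 1.9, 9.8]
finger_gap: 0.0137
```

Emit:
arm_command([
  [0, 0, 0, 0, 0, 0, 5],
])

```text
clock: 18.77
eef_pos: [0.5568, -0.0242, 0.07]
eef_rot: [180.0, -0.0, 31.0]
wrist_force: [-2.8, 1.2, 9.6]
finger_gap: 0.0138
```

Emit:
arm_command([
  [0, 0, 0, 0, 0, 0, 5],
])

```text
clock: 18.9
eef_pos: [0.5568, -0.0242, 0.07]
eef_rot: [180.0, -0.0, 31.0]
wrist_force: [-1.9, 1.9, 10.3]
finger_gap: 0.0134
```

Emit:
arm_command([
  [0, 0, 0, 0, 0, -0.3, 5],
  [0, 0, 0, 0, 0, 0, 5],
])

```text
clock: 19.15
eef_pos: [0.5567, -0.0242, 0.0702]
eef_rot: [180.0, -0.0, 31.0]
wrist_force: [-2.3, 1.8, 6.7]
finger_gap: 0.0138
```

Emit:
arm_command([
  [0, 0, 0.03, 0, 0, 0, 5],
  [0, 0, 0.03, 0, 0, 0, 5],
])

```text
clock: 19.4
eef_pos: [0.5567, -0.0242, 0.0702]
eef_rot: [180.0, -0.0, 27.5]
wrist_force: [-2.8, 1.5, 6.8]
finger_gap: 0.0136
```

```bash
python3 - <<'E'
from plan import *
st()
E
```

```text
19.4 [ 0.5567 -0.0242  0.0702] [ 1.800e+02 -2.000e-02  2.755e+01] F [-2.82  1.47  6.8 ] T [0.327 0.56  0.132] gap 0.0136 q [  7.4  23.5 -14.1 113.2   8.   44.2 -73.8]
```

Emit:
arm_command([
  [0, 0, 0.02, 0, 0, 0.1, 5],
  [0, 0, 0.02, 0, 0, 0, 5],
])

```text
clock: 19.65
eef_pos: [0.5568, -0.0243, 0.0701]
eef_rot: [180.0, -0.0, 25.3]
wrist_force: [-2.6, 0.3, 7.1]
finger_gap: 0.0137
```

```bash
python3 - <<'E'
from plan import *
st()
E
```

```text
19.65 [ 0.5568 -0.0243  0.0701] [ 1.7999e+02 -2.0000e-02  2.5270e+01] F [-2.6   0.34  7.07] T [0.376 0.573 0.042] gap 0.0137 q [  7.   23.4 -13.6 113.2   7.7  44.2 -75.8]
```

Emit:
arm_command([
  [0, 0, 0.02, 0, 0, 0, 5],
  [0, 0, 0.02, 0, 0, 0, 5],
])

```text
clock: 19.9
eef_pos: [0.5568, -0.0243, 0.0701]
eef_rot: [180.0, -0.0, 23.0]
wrist_force: [-2.3, 0.9, 7.0]
finger_gap: 0.0138
```

```bash
python3 - <<'E'
from plan import *
st()
E
```

```text
19.9 [ 0.5568 -0.0243  0.0701] [ 1.7999e+02 -2.0000e-02  2.2980e+01] F [-2.27  0.9   6.96] T [0.307 0.549 0.089] gap 0.0138 q [  6.6  23.4 -13.1 113.2   7.4  44.1 -77.9]
```

Emit:
arm_command([
  [0, 0, 0.05, 0, 0, 0, 5],
  [0, 0, 0.05, 0, 0, 0, 5],
  [0, 0, 0.05, 0, 0, 0, 5],
  [0, 0, 0.05, 0, 0, 0, 5],
])

```text
clock: 20.4
eef_pos: [0.5568, -0.0245, 0.0701]
eef_rot: [180.0, -0.0, 11.5]
wrist_force: [-2.0, 0.5, 6.3]
finger_gap: 0.0139
```

Emit:
arm_command([
  [0, 0, 0.06, 0, 0, 0, 5],
  [0, 0, 0.06, 0, 0, 0, 5],
  [0, 0, 0.06, 0, 0, 0, 5],
  [0, 0, 0.06, 0, 0, 0, 5],
  [0, 0, 0.06, 0, 0, 0, 5],
  [0, 0, 0.06, 0, 0, 0, 5],
])

```text
clock: 21.15
eef_pos: [0.5568, -0.0249, 0.0701]
eef_rot: [180.0, -0.0, -9.2]
wrist_force: [-2.3, -1.4, 7.2]
finger_gap: 0.0139
```

Emit:
arm_command([
  [0, 0, 0.06, 0, 0, 0, 5],
  [0, 0, 0.06, 0, 0, 0, 5],
  [0, 0, 0.06, 0, 0, 0, 5],
  [0, 0, 0.06, 0, 0, 0, 5],
  [0, 0, 0.06, 0, 0, 0, 5],
  [0, 0, 0, 0, 0, 0, 5],
])

```text
clock: 21.9
eef_pos: [0.5567, -0.0252, 0.0701]
eef_rot: [180.0, -0.0, -26.3]
wrist_force: [-2.2, -2.7, 6.6]
finger_gap: 0.0138
```

```bash
python3 - <<'E'
from plan import *
st()
p=vision.read_camera("wrist"); cv2.imwrite("pics/w6.png",cv2.resize(p["image"],(800,600)))
E
```

```text
21.9 [ 0.5567 -0.0252  0.0701] [ 1.7996e+02 -3.0000e-02 -2.6350e+01] F [-2.23 -2.69  6.62] T [-0.742  0.501  0.12 ] gap 0.0138 q [  -2.5   22.9   -1.9  113.8    1.1   43.3 -121.4]
```

View pics/w6.png

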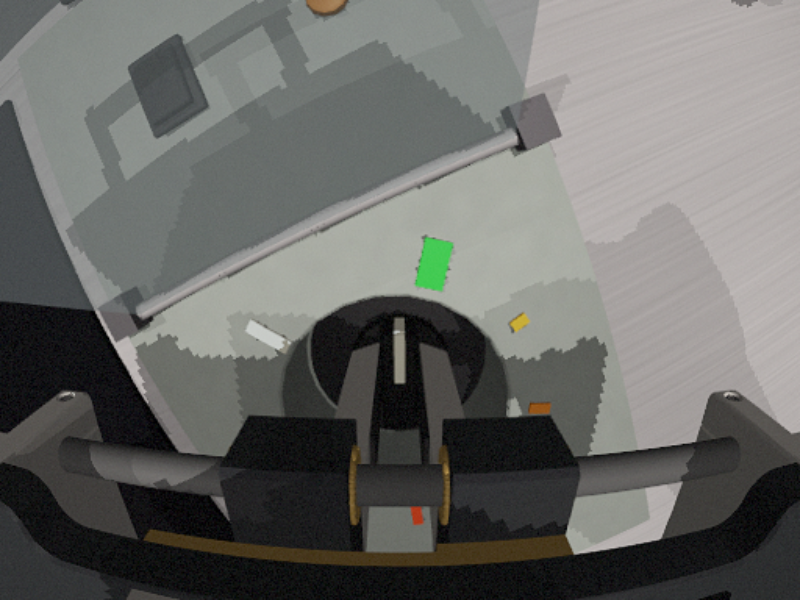

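Emit:
arm_command([
  [0, 0, 0.058, 0, 0, 0, 5],
  [0, 0, 0.058, 0, 0, 0, 5],
  [0, 0, 0.058, 0, 0, 0, 5],
  [0, 0, 0.056, 0, 0, 0, 5],
  [0, 0, 0, 0, 0, 0, 5],
  [0, 0, 0, 0, 0, -2, 5],
  [0, 0, 0, 0, 0, -2, 5],
  [0, 0, 0, 0, 0, 0, 5],
])

```text
clock: 22.95
eef_pos: [0.5565, -0.0252, 0.074]
eef_rot: [180.0, -0.0, -39.5]
wrist_force: [-1.0, -6.3, 3.9]
finger_gap: 0.0142
```

```bash
python3 - <<'E'
from plan import *
st()
s=ctrl.observe();print(rpy(s["eef_rot"]).inv().apply(s["wrist_force"]))
p=vision.read_camera("wrist"); cv2.imwrite("pics/w7.png",cv2.resize(p["image"],(800,600)))
E
```

```text
22.95 [ 0.5565 -0.0252  0.074 ] [ 1.7996e+02 -3.0000e-02 -3.9480e+01] F [-1.04 -6.34  3.91] T [-1.439  0.4    0.063] gap 0.0142 q [  -5.    22.5    1.1  113.8   -0.6   43.7 -133. ]
[ 3.23671007  5.55839688 -3.90198848]
```

View pics/w7.png

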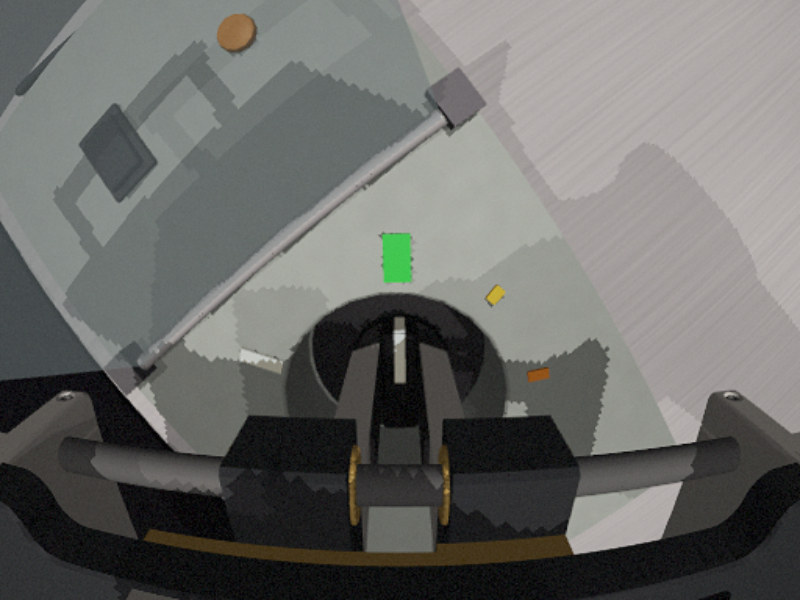

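Emit:
arm_command([
  [0, 0, 0, 0, 0, 0, 18],
  [0, 0, 0, 0, 0, 0, 25],
  [0, 0, 0, 0, 0, 0, 30],
  [0, 0, 0, 0, 0, 0, 30],
])

```text
clock: 23.5
eef_pos: [0.5566, -0.024, 0.0739]
eef_rot: [-180.0, 0.0, -39.4]
wrist_force: [0.6, -0.1, 0.0]
finger_gap: 0.0282
```

Emit:
arm_command([
  [0, 0, 0, 0, 0, -10, 30],
  [0, 0, 0, 0, 0, -20, 30],
  [0, 0, 0, 0, 0, -30, 30],
  [0, 0, 0, 0, 0, -40, 30],
  [0, 0, 0, 0, 0, -40, 30],
  [0, 0, 0, 0, 0, -30, 30],
  [0, 0, 0, 0, 0, 0, 30],
])

```text
clock: 24.38
eef_pos: [0.5577, -0.0241, 0.2469]
eef_rot: [-179.8, -0.2, -39.4]
wrist_force: [0.0, 0.2, 0.5]
finger_gap: 0.0282
```

```bash
python3 - <<'E'
from plan import *
np.set_printoptions(precision=4,suppress=True)
st()
p=vision.read_camera("wrist"); cv2.imwrite("pics/w8.png",cv2.resize(p["image"],(800,600)))
v,u=np.mgrid[0:384,0:512]
x=(u-p["cx"])/p["fx"]; y=(v-p["cy"])/p["fy"]; r=np.hypot(x,y)+1e-9; s=np.sin(r)/r
d=np.stack([x*s,-y*s,-np.cos(r)],-1); d=d/(-d[...,2:])
W=p["position"]+(d*p["z_map"][...,None])@R.from_euler('xyz',p["rotation"],degrees=True).as_matrix().T
z=W[...,2]; rr=np.hypot(W[...,0]-.5567,W[...,1]+.0242)
m=((rr<.028)&(z>.080)&(z<.097)).astype(np.uint8)
n,l,s_,c=cv2.connectedComponentsWithStats(m); k=1+np.argmax(s_[1:,4]); P=W[l==k]
print(len(P),P.mean(0),cv2.minAreaRect((P[:,:2]*1000).astype(np.float32)))
im=p["image"]; gm=(im[...,1].astype(int)-im[...,2]>80)&(abs(z-.104)<.004)&(rr<.07); G=W[gm].mean(0); v=G[:2]-[.5567,-.0242]; print("green",G,np.degrees(np.arctan2(v[1],v[0])))
# flap points
f=(z>.115)&(z<.3)&(abs(W[...,1]+.03)<.08)&(W[...,0]>.63)&(W[...,0]<.75); F=W[f]; print("flap pts",len(F))
for a in np.arange(.12,.26,.01):
    q=F[abs(F[:,2]-a)<.005]; 
    if len(q): print(round(a,2),len(q),np.percentile(q[:,0],[5,50,95]))
st()
E
```

```text
24.38 [ 0.5577 -0.0241  0.2469] [-179.81   -0.17  -39.44] F [0.03 0.22 0.51] T [ 0.073 -0.017 -0.003] gap 0.0282 q [  -5.6   11.3    1.7  104.6   -0.4   63.8 -133.2]
436 [ 0.5561 -0.0252  0.0901] ((555.5690307617188, -24.806987762451172), (12.982151985168457, 42.606544494628906), 50.53443908691406)
green [ 0.5961 -0.0565  0.1047] -39.32322599856179
flap pts 14958
0.12 140 [0.6301 0.631  0.6342]
0.13 519 [0.6304 0.6328 0.6358]
0.14 644 [0.633  0.6364 0.6398]
0.15 705 [0.6372 0.6405 0.644 ]
0.16 797 [0.6411 0.6444 0.6478]
0.17 897 [0.6452 0.6485 0.6519]
0.18 978 [0.6493 0.6526 0.6561]
0.19 1101 [0.6534 0.6566 0.66  ]
0.2 1225 [0.6573 0.6606 0.6641]
0.21 2689 [0.6619 0.6683 0.7075]
0.22 1856 [0.6656 0.6693 0.6948]
0.23 1776 [0.6693 0.6727 0.6763]
0.24 1631 [0.6734 0.6772 0.6813]
24.43 [ 0.557  -0.0241  0.2452] [-179.9    -0.08  -39.43] F [ 0.22 -0.59  0.1 ] T [ 0.087 -0.051 -0.028] gap 0.0284 q [  -5.6   11.4    1.7  104.7   -0.4   63.8 -133.2]
```

View pics/w8.png

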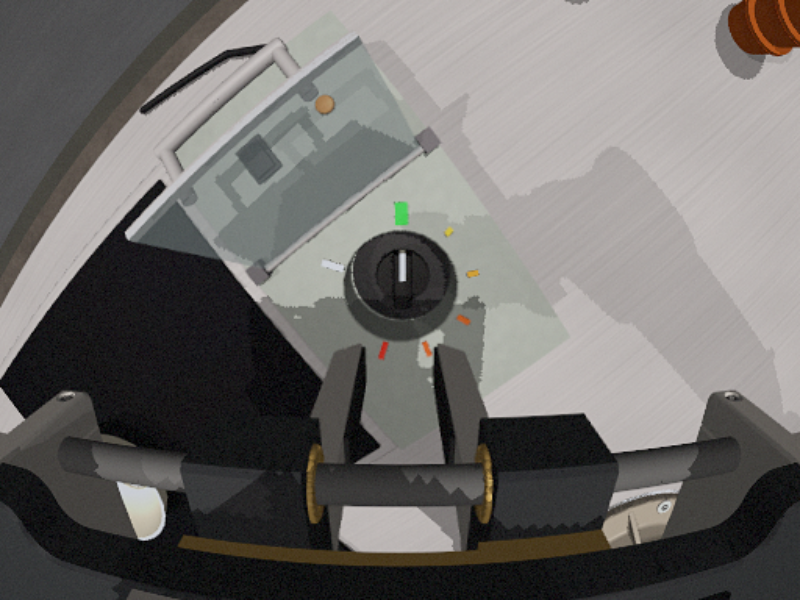

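```bash
python3 - <<'E'
from plan import *
r=rpy((-146.72,0,88)); pg=np.array([.6953,-.0303,.1957]); p1=pg+r.apply([0,0,-.065])
rows([((.557,-.0245,.32),(180,0,-25),3,30),((.735,-.03,.33),(-158,0,75),13,30),(p1,(-146.72,0,88),5,26),(pg,(-146.72,0,88),5,26)])
E
```

```text
[[0,-0.001,-0.084,0.1,0.1,-24.9,30],[-0.001,0,-0.084,0.1,0,-25,30],[-0.001,-0.001,-0.084,0.1,0.1,-24.9,30],[0.022,-0.026,-0.132,12.6,-5.4,-0.8,30],[0.021,-0.025,-0.133,13.2,-3.7,-1,30],[0.022,-0.026,-0.132,13.5,-2,-1.3,30],[0.021,-0.026,-0.133,13.6,-0.2,-1.6,30],[0.022,-0.025,-0.132,13.5,1.6,-2,30]]
[[0.022,-0.026,-0.132,13.1,3.3,-2.3,30],[0.021,-0.026,-0.133,12.5,4.9,-2.8,30],[0.022,-0.026,-0.132,11.7,6.4,-3.3,30],[0.021,-0.025,-0.133,10.6,7.9,-3.6,30],[0.022,-0.026,-0.132,9.4,9.1,-4.1,30],[0.022,-0.026,-0.133,8,10.2,-4.6,30],[0.021,-0.025,-0.132,6.5,11,-4.9,30],[0.022,-0.026,-0.132,4.9,11.7,-5.4,30]]
[[0.039,-0.021,-0.04,-0.5,5.3,15.1,26],[0.039,-0.021,-0.041,-0.4,5.9,14.9,26],[0.039,-0.021,-0.04,-0.4,6.5,14.6,26],[0.04,-0.021,-0.04,-0.3,7,14.4,26],[0.039,-0.021,-0.041,-0.3,7.6,14.1,26],[0,0,0,0,0,13,26],[0,0,0,0,0,13,26],[0,0,0,0,0,13,26]]
[[0,0,0,-0.1,0,13,26],[0,0,0,0,0,13,26]]
end [ 0.6953 -0.0303  0.1957] [-1.4671e+02 -3.0000e-02  8.8000e+01]
```

Emit:
arm_command([
  [0, 0, -0.084, 0, 0, -25, 30],
  [0, 0, -0.084, 0, 0, -25, 30],
  [-0.001, 0, -0.084, 0.1, 0.1, -25, 30],
  [0.022, -0.026, -0.132, 12.6, -5.4, -0.8, 30],
  [0.021, -0.025, -0.133, 13.2, -3.7, -1, 30],
  [0.022, -0.026, -0.132, 13.5, -2, -1.3, 30],
  [0.021, -0.026, -0.133, 13.6, -0.2, -1.6, 30],
  [0.022, -0.025, -0.132, 13.5, 1.6, -2, 30],
])

```text
clock: 25.42
eef_pos: [0.6251, -0.0265, 0.3217]
eef_rot: [-171.8, 4.9, 13.6]
wrist_force: [0.3, -0.2, 0.3]
finger_gap: 0.0284
```

Emit:
arm_command([
  [0.022, -0.026, -0.132, 13.1, 3.3, -2.3, 30],
  [0.021, -0.026, -0.133, 12.5, 4.9, -2.8, 30],
  [0.022, -0.026, -0.132, 11.7, 6.4, -3.3, 30],
  [0.021, -0.025, -0.133, 10.6, 7.9, -3.6, 30],
  [0.022, -0.026, -0.132, 9.4, 9.1, -4.1, 30],
  [0.022, -0.026, -0.133, 8, 10.2, -4.6, 30],
  [0.021, -0.025, -0.132, 6.5, 11, -4.9, 30],
  [0.022, -0.026, -0.132, 4.9, 11.7, -5.4, 30],
])

```text
clock: 26.42
eef_pos: [0.7348, -0.03, 0.3275]
eef_rot: [-157.8, 0.0, 75.2]
wrist_force: [-0.4, 0.2, -0.7]
finger_gap: 0.0281
```

Emit:
arm_command([
  [0, 0, 0, 0, 0, 0, 26],
  [0, 0, 0, 0, 0, 0, 26],
])

```text
clock: 26.68
eef_pos: [0.7344, -0.0298, 0.3282]
eef_rot: [-158.0, 0.1, 74.8]
wrist_force: [-0.2, -0.4, 1.1]
finger_gap: 0.0249
```

```bash
python3 - <<'E'
from plan import *
st()
r=rpy((-146.72,0,88)); pg=np.array([.6953,-.0303,.1957]); p1=pg+r.apply([0,0,-.065])
rows([(p1,(-146.72,0,88),5,26),(pg,(-146.72,0,88),5,26)])
E
```

```text
26.68 [ 0.7344 -0.0298  0.3282] [-1.5795e+02  8.0000e-02  7.4850e+01] F [-0.24 -0.42  1.09] T [-0.133 -0.36  -0.009] gap 0.0249 q [  5.5  42.8 -12.5  50.    1.1 108.7 -20.3]
[[0.039,-0.021,-0.041,-0.5,5.3,14.7,26],[0.039,-0.021,-0.041,-0.4,5.9,14.5,26],[0.039,-0.021,-0.041,-0.4,6.5,14.2,26],[0.039,-0.021,-0.04,-0.3,6.9,14,26],[0.039,-0.021,-0.041,-0.3,7.5,13.8,26],[0,0,0,0,0,13,26],[0,0,0,0,0,13,26],[0,0,0,0,0,13,26]]
[[0,0,0,-0.1,0,13,26],[0,0,0,0,0,13,26]]
end [ 0.6953 -0.0303  0.1957] [-1.4672e+02 -2.0000e-02  8.7970e+01]
```

Emit:
arm_command([
  [0.039, -0.021, -0.041, -0.5, 5.3, 14.7, 26],
  [0.039, -0.021, -0.041, -0.4, 5.9, 14.5, 26],
  [0.039, -0.021, -0.041, -0.4, 6.5, 14.2, 26],
  [0.039, -0.021, -0.04, -0.3, 6.9, 14, 26],
  [0.039, -0.021, -0.041, -0.3, 7.5, 13.8, 26],
  [0, 0, 0, 0, 0, 0, 26],
  [0, 0, 0, 0, 0, 0, 26],
])

```text
clock: 27.55
eef_pos: [0.7314, -0.0317, 0.252]
eef_rot: [-146.9, -0.0, 88.0]
wrist_force: [0.0, -0.9, 0.0]
finger_gap: 0.0244
```

```bash
python3 - <<'E'
from plan import *
st()
r=rpy((-146.72,0,88)); pg=np.array([.6953,-.0303,.1957]); 
s=ctrl.observe(); print(rpy(s["eef_rot"]).inv().apply(pg-s["eef_pos"])*1000,(rpy(s["eef_rot"]).inv()*r).as_rotvec())
p=vision.read_camera("wrist"); cv2.imwrite("pics/w9.png",p["image"])
E
```

```text
27.55 [ 0.7314 -0.0317  0.252 ] [-1.469e+02 -1.000e-02  8.798e+01] F [ 0.02 -0.94  0.04] T [-0.07  -0.591  0.019] gap 0.0244 q [  2.9  52.8 -12.   44.3   5.  116.4  -8.4]
[ 0.11566216  0.50567312 66.85273792] [ 0.00317554 -0.00030532 -0.00011861]
```

View pics/w9.png

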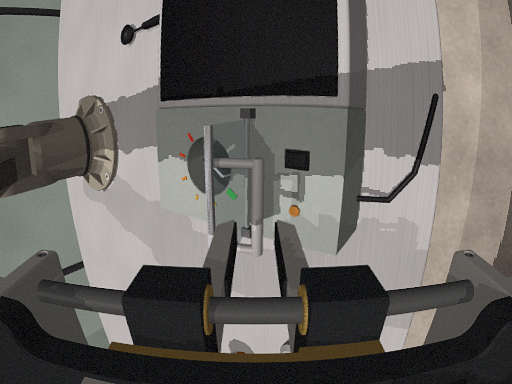

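Emit:
arm_command([
  [0.003, 0, 0, 0, 0.5, 13, 26],
  [0, 0, 0, 0, 0, 13, 26],
  [0, 0, 0, 0, 0, 13, 26],
  [0, 0, 0, 0, 0, 13, 26],
  [0, 0, 0, 0, 0, 14, 26],
  [0, 0, 0, 0, 0, 0, 26],
])

```text
clock: 28.35
eef_pos: [0.6951, -0.0306, 0.1963]
eef_rot: [-146.7, -0.0, 88.0]
wrist_force: [-0.0, -1.0, 0.9]
finger_gap: 0.0247
```

Emit:
arm_command([
  [0, 0, 0, 0, 0, 0, 13],
  [0, 0, 0, 0, 0, 0, 5],
  [0, 0, 0, 0, 0, 0, 0],
  [0, 0, 0, 0, 0, 0, 0],
])

```text
clock: 28.85
eef_pos: [0.696, -0.0302, 0.1961]
eef_rot: [-146.7, -0.0, 88.1]
wrist_force: [4.0, -0.6, 6.9]
finger_gap: 0.0095
```

```bash
python3 - <<'E'
from arc import *
st()
a=arc(1.94,1.94,1,0)[0]; print(a)
s=ctrl.observe()
rows(arc(1.94,0,31,0),start=(a[0],a[1]))
E
```

```text
28.85 [ 0.696  -0.0302  0.1961] [-1.4669e+02 -5.0000e-02  8.8090e+01] F [ 4.01 -0.62  6.92] T [-0.179 -0.494  0.064] gap 0.0095 q [  4.2  50.  -12.8  56.5   5.1 107.4  -8.9]
(array([ 0.69436127, -0.03029645,  0.1955809 ]), array([-1.46653856e+02,  1.27222187e-14,  8.80000000e+01]), 1, 0)
[[-0.019,0,0,0,-7.7,-0.3,0],[-0.019,0,0,0,-7.7,0,0],[-0.018,0,0,0,-7.8,0.4,0],[-0.019,0,0,0,-7.6,0.8,0],[-0.019,0,0,0,-7.7,1.1,0],[-0.019,0,0,0,-7.6,1.4,0],[-0.018,0,0,0,-7.5,1.8,0],[-0.019,0,0,0,-7.4,2.1,0]]
[[-0.019,0,0,0,-7.4,2.5,0],[-0.019,0,0,0,-7.2,2.8,0],[-0.019,0,0,0,-7.1,3.2,0],[-0.018,0,0,0,-6.9,3.4,0],[-0.019,0,0,0,-6.8,3.8,0],[-0.019,0,0,0,-6.6,4.1,0],[-0.019,0,0,0,-6.4,4.4,0],[-0.018,0,0,0,-6.3,4.7,0]]
[[-0.019,0,0,0,-6,4.9,0],[-0.019,0,0,0,-5.8,5.3,0],[-0.019,0,0,0,-5.5,5.5,0],[-0.018,0,0,0,-5.3,5.7,0],[-0.019,0,0,0,-5.1,6,0],[-0.019,0,0,0,-4.7,6.3,0],[-0.019,0,0,0,-4.5,6.4,0],[-0.019,0,0,0,-4.3,6.7,0]]
[[-0.018,0,0,0,-3.9,6.8,0],[-0.019,0,0,0,-3.6,7.1,0],[-0.019,0,0,0,-3.3,7.2,0],[-0.019,0,0,0,-3,7.3,0],[-0.018,0,0,0,-2.7,7.5,0],[-0.019,0,0,0,-2.3,7.6,0],[-0.019,0,0,0,-2,7.7,0]]
end [ 0.5026 -0.0236  0.1258] [-180.    0.   88.]
```

Bar gripped (gap 9.5 mm). Lower.

Emit:
arm_command([
  [-0.019, 0, 0, 0, -7.7, -0.3, 0],
  [-0.019, 0, 0, 0, -7.7, 0, 0],
  [-0.018, 0, 0, 0, -7.8, 0.4, 0],
  [-0.019, 0, 0, 0, -7.6, 0.8, 0],
  [-0.019, 0, 0, 0, -7.7, 1.1, 0],
  [-0.019, 0, 0, 0, -7.6, 1.4, 0],
  [-0.018, 0, 0, 0, -7.5, 1.8, 0],
  [-0.019, 0, 0, 0, -7.4, 2.1, 0],
])

```text
clock: 29.85
eef_pos: [0.6393, -0.0278, 0.2194]
eef_rot: [-155.3, -0.1, 88.1]
wrist_force: [4.1, 2.9, 2.6]
finger_gap: 0.0093
```

Emit:
arm_command([
  [-0.019, 0, 0, 0, -7.4, 2.5, 0],
  [-0.019, 0, 0, 0, -7.2, 2.8, 0],
  [-0.019, 0, 0, 0, -7.1, 3.2, 0],
  [-0.018, 0, 0, 0, -6.9, 3.4, 0],
  [-0.019, 0, 0, 0, -6.8, 3.8, 0],
  [-0.019, 0, 0, 0, -6.6, 4.1, 0],
  [-0.019, 0, 0, 0, -6.4, 4.4, 0],
  [-0.018, 0, 0, 0, -6.3, 4.7, 0],
])

```text
clock: 30.85
eef_pos: [0.5779, -0.0254, 0.2119]
eef_rot: [-163.9, -0.1, 88.1]
wrist_force: [2.7, 6.0, 0.8]
finger_gap: 0.0089
```

Emit:
arm_command([
  [-0.019, 0, 0, 0, -6, 4.9, 0],
  [-0.019, 0, 0, 0, -5.8, 5.3, 0],
  [-0.019, 0, 0, 0, -5.5, 5.5, 0],
  [-0.018, 0, 0, 0, -5.3, 5.7, 0],
  [-0.019, 0, 0, 0, -5.1, 6, 0],
  [-0.019, 0, 0, 0, -4.7, 6.3, 0],
  [-0.019, 0, 0, 0, -4.5, 6.4, 0],
  [-0.019, 0, 0, 0, -4.3, 6.7, 0],
])

```text
clock: 31.85
eef_pos: [0.5278, -0.0235, 0.1751]
eef_rot: [-172.5, -0.1, 88.1]
wrist_force: [2.3, 6.8, 0.1]
finger_gap: 0.0089
```

```bash
python3 - <<'E'
from arc import *
st()
print(arc(.438,.438,1,0)[0][:2])
E
```

```text
31.85 [ 0.5278 -0.0235  0.1751] [-1.7251e+02 -1.1000e-01  8.8140e+01] F [2.3  6.8  0.15] T [ 1.547 -0.966 -0.311] gap 0.0089 q [ 10.3  18.1 -17.2 106.    4.5  64.1 -10.5]
(array([ 0.5270697 , -0.0244545 ,  0.17515746]), array([-172.47133457,    0.        ,   88.        ]))
```

Emit:
arm_command([
  [-0.018, 0, 0, 0, -3.9, 6.8, 0],
  [-0.019, 0, 0, 0, -3.6, 7.1, 0],
  [-0.019, 0, 0, 0, -3.3, 7.2, 0],
  [-0.019, 0, 0, 0, -3, 7.3, 0],
  [-0.018, 0, 0, 0, -2.7, 7.5, 0],
  [-0.019, 0, 0, 0, -2.3, 7.1, 0],
])

```text
clock: 32.6
eef_pos: [0.5051, -0.0226, 0.1338]
eef_rot: [-178.9, -0.1, 88.2]
wrist_force: [-0.7, 8.8, 2.8]
finger_gap: 0.009
```

Emit:
arm_command([
  [-0.01, 0, 0, 0, -1.0, 3, 0],
  [-0.009, 0, 0, 0, -1, 3, 0],
  [0, 0, 0, 0, 0, 1, 0],
  [0, 0, 0, 0, 0, 0, 0],
])

```text
clock: 33.1
eef_pos: [0.503, -0.0228, 0.1269]
eef_rot: [-179.9, -0.1, 88.1]
wrist_force: [-0.7, 7.6, 0.7]
finger_gap: 0.009
```

```bash
python3 - <<'E'
from arc import *
st()
print(arc(0,0,1,0)[0][:2])
p=vision.read_camera("scene"); cv2.imwrite("pics/s5.png",cv2.resize(p["image"][130:290,180:393],(800,600)))
E
```

```text
33.1 [ 0.503  -0.0228  0.1269] [-1.7992e+02 -1.0000e-01  8.8150e+01] F [-0.67  7.55  0.68] T [ 1.703  0.093 -0.091] gap 0.009 q [ 10.8  14.8 -17.7 117.2   5.8  48.9 -12.1]
(array([ 0.5026, -0.0236,  0.1258]), array([-180.,    0.,   88.]))
```

View pics/s5.png

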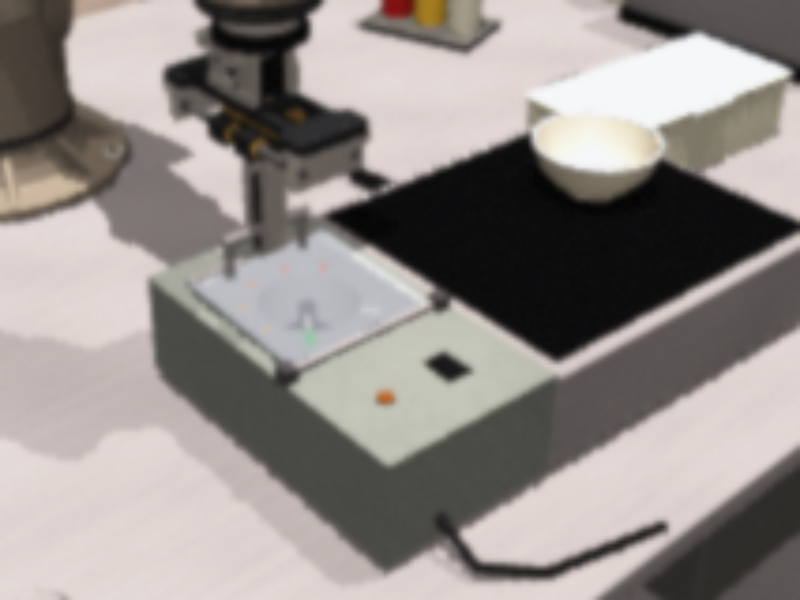

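Emit:
arm_command([
  [0, 0, 0, -0.4, 0, 0.8, 0],
  [0, 0, 0, 0, 0, 0.4, 0],
  [0, 0, 0, 0, 0, 0, 0],
])

```text
clock: 33.52
eef_pos: [0.5026, -0.0228, 0.1256]
eef_rot: [-179.9, -0.1, 88.2]
wrist_force: [-3.8, 9.9, 2.0]
finger_gap: 0.0091
```

Emit:
arm_command([
  [0, 0, 0, 0, 0, 0.6, 0],
  [0, 0, 0, 0, 0, 0, 0],
])

```text
clock: 33.78
eef_pos: [0.5024, -0.0228, 0.125]
eef_rot: [-179.9, -0.1, 88.2]
wrist_force: [-4.6, 10.8, 2.3]
finger_gap: 0.009
```

Emit:
arm_command([
  [0, 0, 0, 0.8, 0, 0.6, 0],
  [0, 0, 0, 0, 0, 0, 0],
])

```text
clock: 34.02
eef_pos: [0.5022, -0.0227, 0.1243]
eef_rot: [-179.8, -0.1, 88.1]
wrist_force: [-4.8, 5.8, 2.8]
finger_gap: 0.009
```

Emit:
arm_command([
  [0, 0, 0, 0, 0, 0.6, 0],
  [0, 0, 0, 0, 0, 0, 0],
])

```text
clock: 34.28
eef_pos: [0.502, -0.0227, 0.1236]
eef_rot: [-179.8, -0.1, 88.1]
wrist_force: [-6.6, 5.9, 3.0]
finger_gap: 0.0094
```

Emit:
arm_command([
  [0, 0, 0, 0, -0.3, 0.7, 0],
  [0, 0, 0, 0, 0, 0, 0],
])

```text
clock: 34.52
eef_pos: [0.5018, -0.0227, 0.1229]
eef_rot: [-179.8, -0.1, 88.1]
wrist_force: [-6.3, 6.6, 3.3]
finger_gap: 0.0088
```

Emit:
arm_command([
  [0, 0, 0, 0, -0.3, 0.7, 0],
  [0, 0, 0, 0, 0, 0, 0],
])

```text
clock: 34.78
eef_pos: [0.5016, -0.0227, 0.1224]
eef_rot: [-179.8, -0.1, 88.1]
wrist_force: [-4.6, 6.8, 3.6]
finger_gap: 0.0091
```

```bash
python3 - <<'E'
from arc import *
st()
p=vision.read_camera("wrist"); cv2.imwrite("pics/w10.png",p["image"])
E
```

```text
34.77 [ 0.5016 -0.0227  0.1224] [-1.7984e+02 -7.0000e-02  8.8130e+01] F [-4.63  6.76  3.55] T [ 1.409  1.068 -0.049] gap 0.0091 q [ 10.7  15.1 -17.7 117.5   5.9  48.4 -12.3]
```

View pics/w10.png

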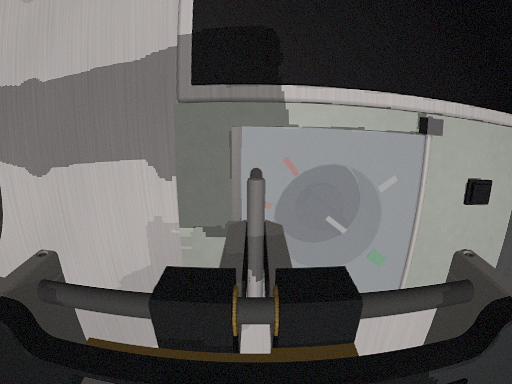

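Emit:
arm_command([
  [0, 0, 0, 0.3, -0.3, 0.7, 0],
  [0, 0, 0, 0, 0, 0, 0],
])

```text
clock: 35.08
eef_pos: [0.5017, -0.0226, 0.1221]
eef_rot: [-179.9, -0.1, 88.1]
wrist_force: [-7.5, 4.1, 10.2]
finger_gap: 0.0092
```

Emit:
arm_command([
  [0, 0, 0, 0.3, -0.3, 0.7, 0],
  [0, 0, 0, 0, 0, 0, 0],
])

```text
clock: 35.33
eef_pos: [0.5017, -0.0225, 0.1219]
eef_rot: [-179.9, -0.0, 88.1]
wrist_force: [-8.5, 2.1, 18.2]
finger_gap: 0.0088
```

Emit:
arm_command([
  [0, 0, 0, 0, 0, 0.7, 0],
  [0, 0, 0, 0, 0, 0, 0],
])

```text
clock: 35.58
eef_pos: [0.5017, -0.0226, 0.1216]
eef_rot: [-179.9, -0.0, 88.1]
wrist_force: [-11.3, 2.8, 27.4]
finger_gap: 0.0091
```

Emit:
arm_command([
  [0, 0, 0, 0, 0, -1, 0],
  [0, 0, 0, 0, 0, 0, 10],
  [0, 0, 0, 0, 0, 0, 30],
  [0, 0, 0, 0, 0, 0, 50],
  [0, 0, 0, 0, 0, 0, 50],
  [0, 0, 0, 0, 0, 0, 50],
])

```text
clock: 36.33
eef_pos: [0.5024, -0.0228, 0.1214]
eef_rot: [-179.9, -0.0, 88.1]
wrist_force: [-0.0, 0.2, -0.3]
finger_gap: 0.0454
```

Emit:
arm_command([
  [0, 0, 0, 0, 0, -10, 50],
  [0, 0, 0, 0, 0, -25, 50],
  [0, 0, 0, 0, 0, -35, 50],
  [0, 0, 0, 0, -10, -40, 50],
  [0, 0, 0, 0, -10, -40, 50],
  [0, 0, 0, 0, -8, -40, 50],
  [0, 0, 0, 0, 0, 0, 50],
  [0, 0, 0, 0, 0, 0, 50],
])

```text
clock: 37.33
eef_pos: [0.4745, -0.022, 0.3114]
eef_rot: [-179.9, -0.0, 88.1]
wrist_force: [0.2, -0.7, -0.2]
finger_gap: 0.0468
```

```bash
python3 - <<'E'
from plan import *
np.set_printoptions(precision=4,suppress=True)
st()
p=vision.read_camera("wrist"); cv2.imwrite("pics/w11.png",cv2.resize(p["image"],(800,600)))
v,u=np.mgrid[0:384,0:512]
x=(u-p["cx"])/p["fx"]; y=(v-p["cy"])/p["fy"]; r=np.hypot(x,y)+1e-9; s=np.sin(r)/r
d=np.stack([x*s,-y*s,-np.cos(r)],-1); d=d/(-d[...,2:])
W=p["position"]+(d*p["z_map"][...,None])@R.from_euler('xyz',p["rotation"],degrees=True).as_matrix().T
z=W[...,2]
b=(z>.13)&(z<.16)&(W[...,0]>.48)&(W[...,0]<.53)&(abs(W[...,1]+.022)<.045); print("bar",b.sum(),np.median(W[b],0),np.percentile(z[b],[50,90,97]))
for xx in (.49,.52,.6,.615,.66):
    q=(abs(W[...,0]-xx)<.004)&(abs(W[...,1]+.025)<.055)&(z<.13); print(xx,q.sum(),np.percentile(z[q],[10,50,90]))
for n in ["scene","top"]:
    p=vision.read_camera(n); cv2.imwrite(f"pics/end_{n}.png",p["image"])
    for k,h in dict(pot_low=0,salt=0,bowl=.104,cutlery_box=0,spoon=0).items():
        q=vision.tip_of(k,p)
        if q: print(n,k,round(q[0]["conf"],2),on_z(p,q[0]["centre"],h))
E
```

```text
37.33 [ 0.4745 -0.022   0.3114] [-179.95   -0.04   88.11] F [ 0.18 -0.68 -0.15] T [-0.078 -0.058 -0.017] gap 0.0468 q [ 12.7   1.4 -18.  107.7   0.4  71.   -7.3]
bar 570 [ 0.5016 -0.0208  0.1472] [0.1472 0.1486 0.149 ]
0.49 494 [0.1083 0.11   0.1111]
0.52 478 [0.1083 0.1094 0.1104]
0.6 436 [0.1084 0.1093 0.1103]
0.615 426 [0.1084 0.1094 0.1103]
0.66 377 [0.1023 0.1033 0.1044]
scene pot_low 0.63 [ 0.5217 -0.5007 -0.    ]
scene salt 0.94 [ 0.6613 -0.3401  0.    ]
scene bowl 0.22 [0.4171 0.1312 0.104 ]
scene cutlery_box 0.64 [0.4565 0.5758 0.    ]
scene spoon 0.43 [0.2613 0.2823 0.    ]
top pot_low 0.63 [ 0.5194 -0.5107  0.    ]
top salt 0.53 [ 0.6831 -0.3402  0.    ]
top bowl 0.7 [0.5835 0.2941 0.104 ]
top cutlery_box 0.72 [0.4665 0.5546 0.    ]
top spoon 0.75 [0.2946 0.2588 0.    ]
```

View pics/w11.png

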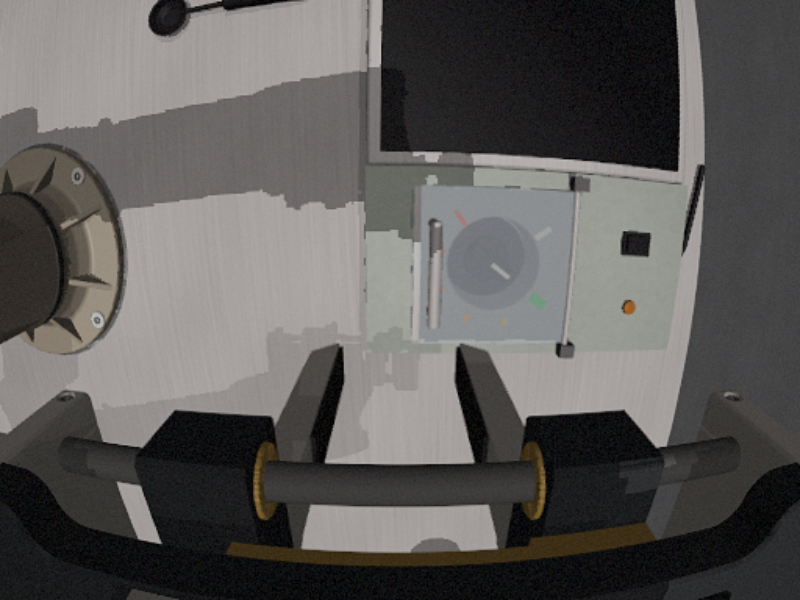

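View pics/end_scene.png

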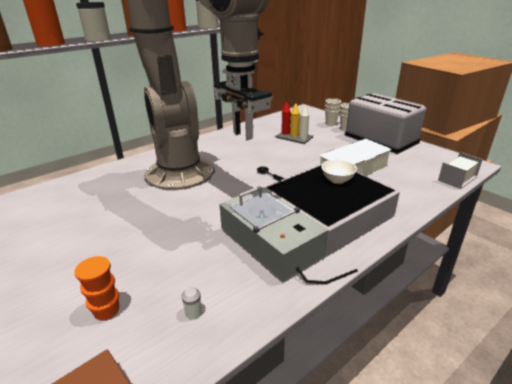

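```bash
python3 -c "
from rig import sign_off; print(sign_off())"
```

```text
the job is handed in; nothing more can be done
None
```

The job is done and handed in at about 37 s. I raised the flap by its bar to about 1.95 rad and felt the dial down until it met its inner stop. I then eased off 0.3 mm and turned the dial clockwise onto the green mark, let go, and lowered the flap shut by its bar.

**Forces:** The most the dial pushed back was about 10 N in all, which puts about 2 N on the inner stop. Turning it took about 0.12 N m. When the flap met the console, the pull on the bar rose to 27 N before I eased off. That load went through the flap, not from the fingers onto the console.

**Dial:** After release, the pointer measured -39.5° and the green mark -39.3°. It still points at the mark through the shut flap.

**Flap:** It is flat to about 0.005 rad, and the top of the bar is at 0.149 m, as it should be when shut.

**Bystanders:** The two final camera views show nothing moved. The top-camera position fixes agree with the first ones to about 11 mm.
- **Scene camera:** it gave a wrong low-confidence fix for the bowl (0.22) and poorer ones for the spoon and cutlery box, 29 to 41 mm off. The pictures and the top camera contradict these, so I discounted them.

At hand-in the arm stood about 0.2 m clear above the console, touching nothing.

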